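Pack the dispensing barrels and hasp the case

TASK

Pack away the dispensing barrels from the mat: swing the hasp clear of the catch, stand the lid open, and lay each barrel down in the pocket of its own size, one after another from the largest to the smallest (largest at the left as the robot sees it; the pocket of a missing size stays empty). Then shut the lid fully and swing the hasp back down over the catch; move the hasp down only when the lid is shut, and leave the jar, spool and meter behind the case alone.

Things in the scene. Friction and masses are not known exactly. Their poses are not given: they have to be found in the camera images.
- case: Black plastic carrying case fixed to the bench, 152 mm front to back (x), 290 mm wide (y), walls 60 mm high and 5 mm thick, 70 mm high with the lid shut. Origin: centre of its underside, on the bench; x points from the front (hasp, towards the robot) to the lid hinge at the back, y left as the robot sees it, z up. Grey insert on a 5 mm floor inside. It does not move.
- lid (a joint): Angle of the lid (rad): 0 shut, 1.8 fully back at its stop (leaning slightly past upright). 10 mm thick, hinged along the top of the back wall; the front edge rises and goes back. The hinge is stiff: the lid stays where it is left and takes 1 to 4 N at the pull to move.
- lid_hinge (a point): Point on the lid's hinge axis (which runs along the case's y), straight behind the lid pull: 76 mm behind the case's centre, 52 mm right of it, 65 mm above the bench.
- lid_grip (a point): Centre of the lid pull: steel round bar, diameter 18 mm, 30 mm long along the case's y, on a 24 mm wide tongue in the plane of the lid, 30 mm beyond its front edge (182 mm from the hinge axis), right of the middle. Free space below and beside. Can be pinched from above on its flat ends (30 mm) and turns between the pads as the lid swings.
- hasp (a joint): Angle of the hasp (rad): 0 lying flat over the lid with its slot over the catch (a steel pin 8 mm in diameter, 13 mm high, on the lid), growing as it swings up and over towards the robot to its stop at 2.1, clear of the lid. The hinge is stiff: the hasp stays where it is left and takes 1 to 2 N at the grip to move.
- hasp_hinge (a point): Point on the hasp's hinge axis (along the case's y), just in front of the front wall: 82 mm in front of the case's centre, 52 mm left of it, 74.5 mm above the bench.
- hasp_grip (a point): Centre of the hasp's grip: steel round bar, diameter 16 mm, 28 mm long along the case's y, 22 mm above the end of the 24 mm wide strap, 64 mm along it from the hinge axis. With the hasp closed it is 96 mm above the bench, 26 mm above the lid. Can be pinched from above on its flat ends (28 mm) and turns between the pads as the hasp swings.
- pocket_1 (a point): Middle of pocket 1, on its floor (5 mm above the bench), for the largest barrel. Numbered from the left as the robot sees them, 62 mm apart (1 brass rivet(s) on the case front). It runs along the case's x, 134 mm long, 46 mm wide, between end blocks and, at each end only, 17 mm long side ribs, all 22 mm high: the middle is open for fingers. Axes as the case's.
- pocket_2 (a point): Middle of pocket 2, on its floor (5 mm above the bench), for the second largest barrel. Numbered from the left as the robot sees them, 62 mm apart (2 brass rivet(s) on the case front). It runs along the case's x, 118 mm long, 42 mm wide, between end blocks and, at each end only, 17 mm long side ribs, all 22 mm high: the middle is open for fingers. Axes as the case's.
- pocket_3 (a point): Middle of pocket 3, on its floor (5 mm above the bench), for the third largest barrel. Numbered from the left as the robot sees them, 62 mm apart (3 brass rivet(s) on the case front). It runs along the case's x, 102 mm long, 39 mm wide, between end blocks and, at each end only, 17 mm long side ribs, all 22 mm high: the middle is open for fingers. Axes as the case's.
- pocket_4 (a point): Middle of pocket 4, on its floor (5 mm above the bench), for the smallest barrel. Numbered from the left as the robot sees them, 62 mm apart (4 brass rivet(s) on the case front). It runs along the case's x, 86 mm long, 35 mm wide, between end blocks and, at each end only, 17 mm long side ribs, all 22 mm high: the middle is open for fingers. Axes as the case's.
- barrel_xl: The largest of up to four dispensing barrels (may be absent), on a dark 3 mm mat beside the case: white round barrel, diameter 30 mm, with two grey square flanges 36 mm wide, 6 mm thick, which it lies on, and a grey nozzle 14 mm long, 10 mm thick; 120 mm long overall, about 55 g. Origin: on its axis at half length, 18.0 mm above what it lies on; x to the nozzle. Either way round fits.
- barrel_l: The second largest of up to four dispensing barrels (may be absent), on a dark 3 mm mat beside the case: white round barrel, diameter 27 mm, with two grey square flanges 32 mm wide, 6 mm thick, which it lies on, and a grey nozzle 14 mm long, 10 mm thick; 104 mm long overall, about 47 g. Origin: on its axis at half length, 16.0 mm above what it lies on; x to the nozzle. Either way round fits.
- barrel_m: The third largest of up to four dispensing barrels (may be absent), on a dark 3 mm mat beside the case: white round barrel, diameter 24 mm, with two grey square flanges 29 mm wide, 6 mm thick, which it lies on, and a grey nozzle 14 mm long, 10 mm thick; 88 mm long overall, about 39 g. Origin: on its axis at half length, 14.5 mm above what it lies on; x to the nozzle. Either way round fits.
- barrel_s: The smallest of up to four dispensing barrels (may be absent), on a dark 3 mm mat beside the case: white round barrel, diameter 20 mm, with two grey square flanges 25 mm wide, 6 mm thick, which it lies on, and a grey nozzle 14 mm long, 10 mm thick; 72 mm long overall, about 31 g. Origin: on its axis at half length, 12.5 mm above what it lies on; x to the nozzle. Either way round fits.
- flux_jar: Bystander: amber glass jar, 56 mm in diameter, 70 mm high, standing behind the work. Origin: centre of its underside.
- solder_spool: Bystander: grey spool, 54 mm in diameter, 46 mm high, standing on its flange behind the work. Origin: centre of its underside.
- meter: Bystander: black hand multimeter 85 x 170 x 35 mm lying behind the work. Origin: centre of its underside.
Not all that is in view belongs to the job. What is shaped like the barrel_l but orange or purple is not meant.

How it is judged:
By the outcome, as a careful person would: the job done as asked, in the order asked, and still so for the second after the job is handed in, with the robot touching nothing.
Of barrel_xl, barrel_l, barrel_m, barrel_s only 2 to 4 are there at a start; the rules pass over those that are not, and their reading is None.
At some moment in a run one of barrel_xl, barrel_l, barrel_m, barrel_s may be knocked a few centimetres aside while the robot is not near it.
It also fails if it takes over 210 s, if anything falls off the work surface, if the arm or the gripper's body presses on something with over 40 N, if the wrist force passes 120 N, or if a joint passes its speed limit or range.

ROBOT

A 6-joint arm with a two-finger parallel gripper is mounted at the origin on the work surface. World frame = base frame: x ahead of the robot, y to its left, z up, the work surface at z = 0. Lengths are in m, angles in degrees, forces in N, time in s.
With the tool pointing down it reaches from about 0.4 to 0.825 m from the base axis. Payload 7 kg.
Tool frame: the origin (TCP) lies between the finger pads; the fingertips stand 11 mm ahead of it and the grasp point (between the pads) lies 8 mm behind it; x points along the fingers, z is the direction in which the jaws open and shut, and the axes are right-handed (so a half turn about x gives the same grasp; the last joint's range is limited). The gripper opens to 88 mm and grips with 3 to 60 N. Pads are 19 mm wide; open, the fingers measure 130 mm over their backs; the gripper's body (78 mm by 193 mm) begins 47 mm behind the grasp point.
Start: joints at [-58.379, 20.546, 0.682, 0, -70.136, -16.507], TCP at [0.176, -0.652, 0.238] pointing down, gripper open.
Joint ranges: [-176.03, 176.03], [-82.01, 121.73], [-58.28, 71.71], [-173.87, 95.51], [-174.79, -0.11], [-173.66, 173.66]. Speed limits (degrees/s): [136.94, 136.94, 172.46, 180, 180, 180].

INTERFACE

Orientations are given as [roll, pitch, yaw] about the fixed x, y, z axes, in that order (R = Rz(yaw) Ry(pitch) Rx(roll)).
In Python, from plant import ctrl, viewer, close_job, spotter gives the robot as it stands.
- The arm moves only by the shell command python3 -m creep 'ROWS'. ROWS is JSON, a list of rows, each an object of numbers: "gripper": the finger opening in m, from 0 to 0.0876; "tx", "ty", "tz": the shift along the tool's x, y, z in m; "ax", "ay", "az": the turn, a rotation vector about the tool's x, y, z in rad. In form: [{"gripper": .., "tx": .., "ty": .., "tz": .., "ax": .., "ay": .., "az": ..}, ...]. A call has 1 to 20 rows; each row is the pose to reach, as a shift and turn from the pose commanded when the call began, along the tool's axes at that moment; what a row does not reach only later rows make up. A row lasts 1/12 s, in which the tool goes at most 41.7 mm and 7.16 degrees, less where a joint would pass 70% of its speed; a pose out of reach is approached as far as the arm can. A call with a gripper value outside its range is refused whole. The fingers move at their own pace and stop on an object; the grip force is fixed at half the most. Time passes only in rows, so rows that repeat a pose let the fingers close. It gives the time, the measured TCP pose, the force and the opening at its end, in the units of the state.
- ctrl.get_obs(): the state, without advancing time (a new reading comes with each control period).
- viewer.snapshot(name): name is "scene" or "top" or "wrist"; returns a dict with "pixels" (480x640x3 uint8, red, green, blue), "fx", "fy", "cx", "cy" (pixels), "camera_from_world" (4x4, takes a point from world to camera coordinates); the wrist camera has in their place "T_tool_cam" (4x4, takes a point from camera to tool coordinates, whose origin is the TCP and whose axes are the tool frame's). Camera axes: x right, y down, z forward; pixel columns grow to the right and rows downward; lengths in m; the calibration is good to about 2 mm. The wrist camera is an equidistant fisheye: a pixel r from the principal point sees the ray r / f radians off the axis. A picture is of the moment at which its call begins: read the wrist's pose just before it. There is no depth.
- close_job(): hands the job in, once; it reports no verdict.
Trained networks look in the newest picture that a camera, given by its name, has taken for a name from the list of things; names that differ only in an ending like _2 or _b are one class to them, and where a whole thing is asked for, a point or a joint stands for the part that bears it (a point fixed in the world has none). Each returns a list of dicts, best first, with "score" (0 to 1); they miss things now and then, are a little off and sometimes report something else, mostly with a low value. They report only what shows in the picture. A call takes as long as a camera call. They do not tell look-alikes from the thing itself.
- spotter.trace(camera, name): "pixels" (480x640 bool, what is visible of it) and "rect" ([centre column, centre row, width, height] in pixels, round what is visible of it).
- spotter.mark_of(camera, name): "position" ([column, row] in pixels: a listed point, or the origin of a listed thing).
The state is a dict: "clock": time; "joint_pos": joint angles; "qvel": joint speeds; "tau": joint torques, N m; "tool_pos": TCP position; "orientation": TCP orientation; "force": force on the tool from outside, world axes, zero at the start; "moment": the same for the moment, N m; "opening": finger opening in m.
Only numpy, scipy, OpenCV 4.12 (cv2) and the standard library are available. Lean on these libraries where they do the work, as an engineer would, in place of code of your own. Each camera call takes 0.05 s, during which the arm holds its last target. There are 200 camera calls.

## Working session

There is one attempt and no reset: what is moved stays moved. The work goes in short steps, Python scripts to look and compute and a shell command to move; the robot and the scene stay as the last step left them, time stands still between calls to the robot, and variables do not carry over. Pictures are saved under pics/ and viewed, about 12 in all and at most 16, crops included, and the job is handed in when it is done.

```bash
ls; mkdir -p pics
cat > h.py <<'E'
import numpy as np, cv2
from scipy.spatial.transform import Rotation as R
from plant import ctrl, viewer, spotter
def save(s,n): cv2.imwrite('pics/'+n,cv2.cvtColor(s['pixels'],cv2.COLOR_RGB2BGR))
def onplane(s,px,z):
    T=np.array(s['camera_from_world']); d=np.array([(px[0]-s['cx'])/s['fx'],(px[1]-s['cy'])/s['fy'],1.])
    Ri=T[:3,:3].T; o=-Ri@T[:3,3]; w=Ri@d
    return o+w*(z-o[2])/w[2]
def proj(s,p):
    T=np.array(s['camera_from_world']); c=T[:3,:3]@np.array(p)+T[:3,3]
    return np.array([s['fx']*c[0]/c[2]+s['cx'],s['fy']*c[1]/c[2]+s['cy']])
def toolT():
    o=ctrl.get_obs(); T=np.eye(4); T[:3,:3]=R.from_euler('xyz',o['orientation'],degrees=True).as_matrix(); T[:3,3]=o['tool_pos']; return T
E
python3 - <<'E'
from h import *
o=ctrl.get_obs(); print(o); print(toolT().round(3))
for c in ['scene','top']:
    s=viewer.snapshot(c); save(s,c+'0.png'); print(c,s['fx'],np.array(s['camera_from_world']).round(3).tolist())
    for n,z in [('hasp_grip',.096),('hasp_hinge',.0745),('lid_grip',.065),('lid_hinge',.065),('case',0),('barrel_xl',.021),('barrel_l',.019),('barrel_m',.0175),('barrel_s',.0155)]:
        print(n,[(round(m['score'],2),np.round(m['position']).tolist(),onplane(s,m['position'],z)[:2].round(3).tolist()) for m in spotter.mark_of(c,n)[:4]])
E
```

```text
pics
{'clock': 0.0, 'joint_pos': array([-5.83778087e+01,  2.05918217e+01,  6.34378240e-01, -1.91433571e-02,
       -7.01362695e+01, -1.65071199e+01]), 'qvel': array([-0.01883865, -0.04691024, -0.02980003,  0.03149353,  0.09252636,
        0.15597295]), 'tau': array([ 7.59967352e-04, -5.82717168e+01,  2.93048912e+01,  6.99686229e+00,
        6.63730607e-03, -1.76099911e-04]), 'tool_pos': array([ 0.17586378, -0.65120467,  0.23662598]), 'orientation': array([  5.63821135,  89.90457418, 110.7467634 ]), 'force': array([ 0.11099559, -0.65674624, -0.55928279]), 'moment': array([-0.04859801, -0.04813455, -0.06953564]), 'opening': 0.08790846894757544}
[[-0.001 -0.965 -0.261  0.176]
 [ 0.002 -0.261  0.965 -0.651]
 [-1.     0.     0.002  0.237]
 [ 0.     0.     0.     1.   ]]
scene 559.6514389709909 [[-0.781, 0.624, -0.014, 0.475], [0.374, 0.45, -0.811, -0.089], [-0.5, -0.639, -0.585, 1.327], [0.0, 0.0, 0.0, 1.0]]
hasp_grip [(0.95, [460.0, 338.0], [0.527, 0.236])]
hasp_hinge [(0.77, [489.0, 330.0], [0.459, 0.241]), (0.4, [368.0, 336.0], [0.617, 0.128])]
lid_grip [(0.68, [452.0, 300.0], [0.438, 
[... 1012 characters left out ...]
63.0], [0.72, -0.001])]
lid_grip [(0.78, [208.0, 298.0], [0.432, 0.147])]
lid_hinge [(0.55, [216.0, 213.0], [0.612, 0.13])]
case [(0.89, [198.0, 243.0], [0.553, 0.185])]
barrel_xl []
barrel_l [(0.98, [406.0, 344.0], [0.323, -0.281]), (0.93, [390.0, 202.0], [0.64, -0.253]), (0.86, [464.0, 196.0], [0.652, -0.423]), (0.82, [480.0, 291.0], [0.438, -0.45])]
barrel_m [(0.98, [406.0, 344.0], [0.323, -0.282]), (0.93, [390.0, 202.0], [0.64, -0.254]), (0.86, [464.0, 196.0], [0.652, -0.424]), (0.82, [480.0, 291.0], [0.438, -0.45])]
barrel_s [(0.98, [406.0, 344.0], [0.323, -0.282]), (0.93, [390.0, 202.0], [0.641, -0.254]), (0.86, [464.0, 196.0], [0.652, -0.425]), (0.82, [480.0, 291.0], [0.438, -0.451])]
```

Run:
```python
import cv2,numpy as np
print(cv2.imread('pics/top0.png').shape)
```

```text
(480, 640, 3)
```

View pics/top0.png

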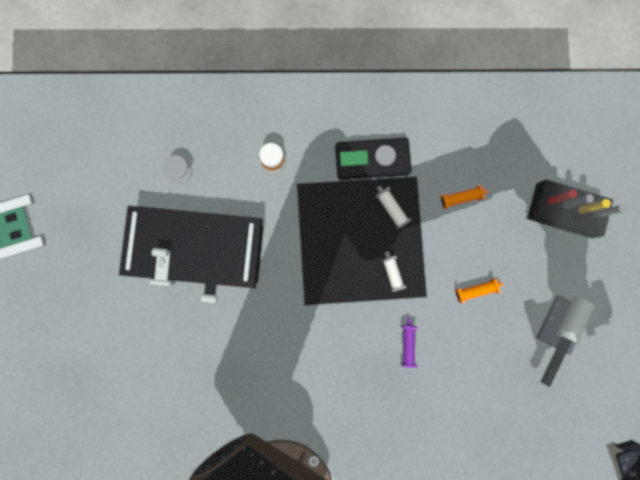

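View pics/scene0.png

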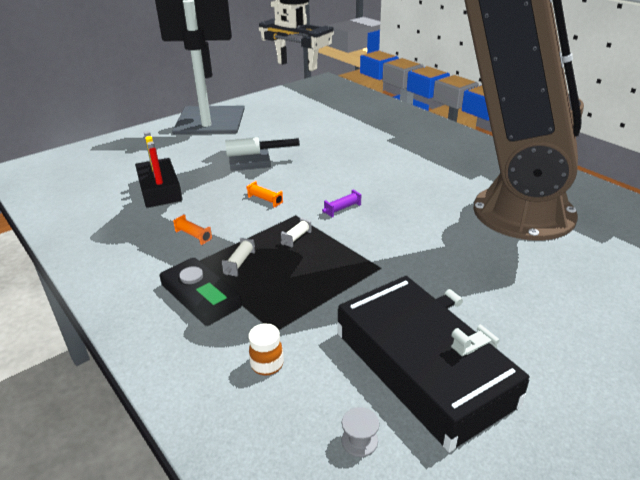

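The top view shows the case at about (192,246). There are two white barrels on the mat, at about (393,207) and (394,272). The orange and purple look-alikes are off the mat, and the lid is shut with the hasp down. Next I'll measure the barrels and fit the case pose.

```bash
cat > meas.py <<'E'
from h import *
from scipy.optimize import least_squares
def case_fit():
    # local reference points of the case
    P={'hasp_grip':[-.018,.052,.096],'hasp_hinge':[-.082,.052,.0745],'lid_grip':[-.106,-.052,.065],'lid_hinge':[.076,-.052,.065]}
    obs=[]
    for c in ['scene','top']:
        s=viewer.snapshot(c)
        for n,p in P.items():
            m=spotter.mark_of(c,n)
            if m and m[0]['score']>.5: obs.append((s,np.array(p),np.array(m[0]['position']),n,c))
        t=spotter.trace(c,'case')
        if c=='top' and t:
            m=t[0]['pixels'].astype(np.uint8)
            r=cv2.minAreaRect(cv2.findNonZero(m)); print('case rect',r,t[0]['score'])
    def f(q):
        Rz=R.from_euler('z',q[2]).as_matrix(); t=np.array([q[0],q[1],0])
        return np.concatenate([proj(s,Rz@p+t)-u for s,p,u,_,_ in obs])
    q=least_squares(f,[.55,.19,-.08],loss='soft_l1').x
    print('case',q[:2].round(4),np.degrees(q[2]).round(2))
    for (s,p,u,n,c),e in zip(obs,f(q).reshape(-1,2)): print(c,n,e.round(1))
def barrels(c='top'):
    s=viewer.snapshot(c)
    for t in spotter.trace(c,'barrel_l'):
        m=t['pixels'].astype(np.uint8); rgb=s['pixels'][t['pixels']].mean(0)
        sat=np.ptp(rgb)
        pts=cv2.findNonZero(m)
        w=np.array([onplane(s,p[0],.018)[:2] for p in pts])
        r=cv2.minAreaRect((w*1000).astype(np.float32))
        print(t['score'],'rgb',rgb.round(),'world mm',np.round(r[0]),np.round(r[1],1),round(r[2],1),np.round(t['rect']))
if __name__=='__main__':
    case_fit(); barrels(); barrels('scene')
E
python3 meas.py
```

```text
case rect ((190.2906494140625, 255.04498291015625), (141.15487670898438, 90.57927703857422), 5.617580413818359) 0.57
case [0.5419 0.1864] -5.21
scene hasp_grip [4.1 3.4]
scene hasp_hinge [ 0.3 -0.2]
scene lid_grip [ 3.2 -2.2]
scene lid_hinge [ 0.1 -1.2]
top hasp_grip [ 1.6 -1.2]
top hasp_hinge [ 1.2 -1.4]
top lid_grip [ 1.2 -0.3]
top lid_hinge [-0.8 -0.6]
0.95 rgb [165.  96.  26.] world mm [ 652. -420.] [ 32.5 107.4] 12.0 [464. 196.  47.  26.]
0.87 rgb [137.  80. 170.] world mm [ 323. -288.] [ 31.1 103. ] 88.5 [409. 344.  18.  45.]
0.78 rgb [205. 207. 202.] world mm [ 484. -254.] [84.9 28.5] 16.5 [394. 273.  22.  38.]
0.65 rgb [210. 134.  32.] world mm [ 440. -448.] [ 33.5 109.4] 16.0 [477. 291.  49.  26.]
0.64 rgb [155. 158. 152.] world mm [ 632. -254.] [103.9  36.4] 32.9 [391. 207.  36.  47.]
0.91 rgb [136.  59. 183.] world mm [ 325. -283.] [ 59.  120.5] 89.9 [341. 204.  44.  26.]
0.79 rgb [204. 104.  30.] world mm [ 657. -413.] [ 53.2 124.5] 12.7 [193. 231.  41.  29.]
0.71 rgb [218. 122.  19.] world mm [ 445. -438.] [ 65.4 127. ] 14.4 [265. 195.  36.  28.]
0.69 rgb [161. 164. 161.] world mm [ 628. -257.] [126.9  51.4] 32.6 [238. 258.  34.  40.]
0.56 rgb [187. 189. 190.] world mm [ 483. -252.] [104.4  45.6] 17.4 [295. 234.  32.  29.]
```

```bash
cat >> h.py <<'E'
def goal(x,y,z,h):
    T=toolT(); a=np.radians(h); c,s=np.cos(a),np.sin(a)
    D=np.array([[0,-s,c],[0,c,s],[-1,0,0]])
    t=T[:3,:3].T@(np.array([x,y,z])-T[:3,3]); r=R.from_matrix(T[:3,:3].T@D).as_rotvec()
    print('goal',(x,y,z,h),'t',t.round(4),'a',r.round(4),'rows',max(np.linalg.norm(t)/.0417,np.degrees(np.linalg.norm(r))/7.16).round(1))
def wray(s,px,T):
    u=np.array([px[0]-s['cx'],px[1]-s['cy']])/s['fx']; th=np.linalg.norm(u)
    d=np.append(np.sin(th)*u/max(th,1e-9),np.cos(th)); M=T@np.array(s['T_tool_cam'])
    return M[:3,3],M[:3,:3]@d
def wplane(s,px,T,z):
    o,d=wray(s,px,T); return o+d*(z-o[2])/d[2]
def wrist(n=None):
    T=toolT(); s=viewer.snapshot('wrist')
    if n: save(s,n)
    return s,T
def caseW(p,q=(.542,.1864,-5.2)):
    return (R.from_euler('z',q[2],degrees=True).as_matrix()@np.array(p)+[q[0],q[1],0]).round(4)
E
python3 -c "
from h import *
goal(.52,-.25,.28,85)
print(caseW([-.018,.052,.096]))
"
```

```text
goal (0.52, -0.25, 0.28, 85) t [-0.0424 -0.4369  0.298 ] a [ 0.3511  0.     -0.    ] rows 12.7
[0.5288 0.2398 0.096 ]
```

```bash
python3 -m creep '[{"gripper":0.05,"tx":-0.042,"ty":-0.437,"tz":0.298,"ax":0.351,"ay":0,"az":0},{"gripper":0.05,"tx":-0.042,"ty":-0.437,"tz":0.298,"ax":0.351,"ay":0,"az":0},{"gripper":0.05,"tx":-0.042,"ty":-0.437,"tz":0.298,"ax":0.351,"ay":0,"az":0},{"gripper":0.05,"tx":-0.042,"ty":-0.437,"tz":0.298,"ax":0.351,"ay":0,"az":0},{"gripper":0.05,"tx":-0.042,"ty":-0.437,"tz":0.298,"ax":0.351,"ay":0,"az":0},{"gripper":0.05,"tx":-0.042,"ty":-0.437,"tz":0.298,"ax":0.351,"ay":0,"az":0},{"gripper":0.05,"tx":-0.042,"ty":-0.437,"tz":0.298,"ax":0.351,"ay":0,"az":0},{"gripper":0.05,"tx":-0.042,"ty":-0.437,"tz":0.298,"ax":0.351,"ay":0,"az":0},{"gripper":0.05,"tx":-0.042,"ty":-0.437,"tz":0.298,"ax":0.351,"ay":0,"az":0},{"gripper":0.05,"tx":-0.042,"ty":-0.437,"tz":0.298,"ax":0.351,"ay":0,"az":0},{"gripper":0.05,"tx":-0.042,"ty":-0.437,"tz":0.298,"ax":0.351,"ay":0,"az":0},{"gripper":0.05,"tx":-0.042,"ty":-0.437,"tz":0.298,"ax":0.351,"ay":0,"az":0},{"gripper":0.05,"tx":-0.042,"ty":-0.437,"tz":0.298,"ax":0.351,"ay":0,"az":0},{"gripper":0.05,"tx":-0.042,"ty":-0.437,"tz":0.298,"ax":0.351,"ay":0,"az":0},{"gripper":0.05,"tx":-0.042,"ty":-0.437,"tz":0.298,"ax":0.351,"ay":0,"az":0},{"gripper":0.05,"tx":-0.042,"ty":-0.437,"tz":0.298,"ax":0.351,"ay":0,"az":0}]'
cat > wb.py <<'E'
from h import *
def wb(z=.018):
    s,T=wrist()
    for t in spotter.trace('wrist','barrel_l'):
        rgb=s['pixels'][t['pixels']].mean(0)
        if np.ptp(rgb)>40: continue
        w=np.array([wplane(s,p[0],T,z)[:2] for p in cv2.findNonZero(t['pixels'].astype(np.uint8))])
        r=cv2.minAreaRect((w*1000).astype(np.float32)); b=cv2.boxPoints(r); e=b[1]-b[0]; f=b[2]-b[1]; l=e if np.hypot(*e)>np.hypot(*f) else f
        print(round(t['score'],2),rgb.round(),'rect c',np.round(r[0]),'size',np.round(sorted(r[1]),1),'axis heading',round(np.degrees(np.arctan2(l[1],l[0]))%180,1),np.round(t['rect']))
    for m in spotter.mark_of('wrist','barrel_l'): print('mark',round(m['score'],2),np.round(m['position']),wplane(s,m['position'],T,z)[:2].round(4))
    return s
if __name__=='__main__':
    import sys
    s=wb(); save(s,sys.argv[1])
E
python3 wb.py w1.png; python3 -c "
from h import *
goal(.529,.240,.19,84.8)"
```

```text
clock: 3.13
tool_pos: [0.5201, -0.2498, 0.2795]
orientation: [90.3, 90.0, 175.4]
force: [0.3, -0.6, 0.2]
opening: 0.0502
0.88 [229. 230. 229.] rect c [ 485. -256.] size [30.3 89.7] axis heading 16.3 [316. 175.  49.  78.]
0.87 [224. 225. 224.] rect c [ 617. -270.] size [37.9 69.3] axis heading 29.8 [321. 279.  56.  51.]
0.4 [61. 63. 65.] rect c [536. 114.] size [195.6 223.8] axis heading 5.1 [591. 192.  98. 151.]
mark 0.85 [332. 298.] [ 0.629  -0.2539]
mark 0.75 [151. 158.] [ 0.4396 -0.4521]
mark 0.72 [279.  38.] [ 0.3239 -0.2862]
goal (0.529, 0.24, 0.19, 84.8) t [0.0896 0.0339 0.4897] a [ 0.0023 -0.     -0.0001] rows 12.0
```

View pics/w1.png

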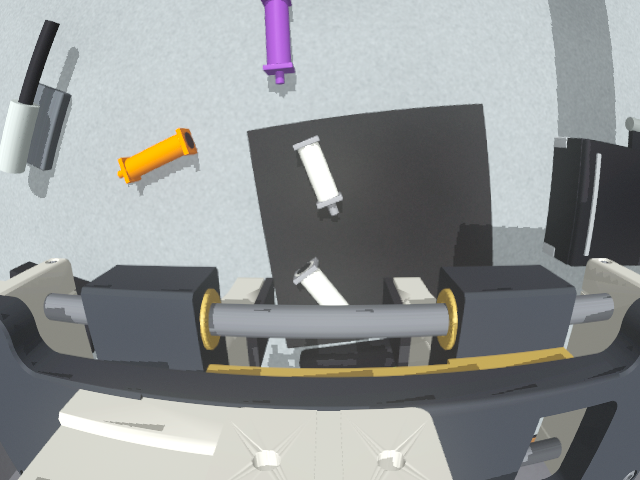

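The wrist view shows the near barrel at (318,175), which measures 90×30 mm, so it is barrel_m. The far barrel at (321,285) is hidden behind the gripper rod, so I'll size it later. Now I'll go over the case.

```bash
python3 -m creep '[{"gripper":0.05,"tx":0.03,"ty":-0.04,"tz":0.447,"ax":0.002,"ay":0,"az":0},{"gripper":0.05,"tx":0.03,"ty":-0.04,"tz":0.447,"ax":0.002,"ay":0,"az":0},{"gripper":0.05,"tx":0.03,"ty":-0.04,"tz":0.447,"ax":0.002,"ay":0,"az":0},{"gripper":0.05,"tx":0.03,"ty":-0.04,"tz":0.447,"ax":0.002,"ay":0,"az":0},{"gripper":0.05,"tx":0.03,"ty":-0.04,"tz":0.447,"ax":0.002,"ay":0,"az":0},{"gripper":0.05,"tx":0.03,"ty":-0.04,"tz":0.447,"ax":0.002,"ay":0,"az":0},{"gripper":0.05,"tx":0.03,"ty":-0.04,"tz":0.447,"ax":0.002,"ay":0,"az":0},{"gripper":0.05,"tx":0.03,"ty":-0.04,"tz":0.447,"ax":0.002,"ay":0,"az":0},{"gripper":0.05,"tx":0.03,"ty":-0.04,"tz":0.447,"ax":0.002,"ay":0,"az":0},{"gripper":0.05,"tx":0.03,"ty":-0.04,"tz":0.447,"ax":0.002,"ay":0,"az":0},{"gripper":0.05,"tx":0.03,"ty":-0.04,"tz":0.447,"ax":0.002,"ay":0,"az":0},{"gripper":0.05,"tx":0.03,"ty":-0.04,"tz":0.447,"ax":0.002,"ay":0,"az":0},{"gripper":0.05,"tx":0.03,"ty":-0.04,"tz":0.447,"ax":0.002,"ay":0,"az":0}]'
cat > wc.py <<'E'
from h import *
import sys
s,T=wrist(sys.argv[1])
for n,z in [('hasp_grip',.096),('hasp_hinge',.0745),('lid_grip',.065),('lid_hinge',.065),('case',0)]:
    print(n,[(round(m['score'],2),np.round(m['position']).tolist(),wplane(s,m['position'],T,z)[:2].round(4).tolist()) for m in spotter.mark_of('wrist',n)[:2]])
E
python3 wc.py w2.png
python3 -c "
from h import *
for p in [[-.018,.052,.096],[-.082,.052,.0745],[-.106,-.052,.065]]: print(caseW(p))
goal(.529,.240,.13,84.8)"
```

```text
clock: 4.37
tool_pos: [0.599, 0.1925, 0.2487]
orientation: [129.2, 89.9, -145.8]
force: [0.1, -0.0, 0.8]
opening: 0.05
hasp_grip [(0.58, [378.0, 138.0], [0.5274, 0.2395])]
hasp_hinge []
lid_grip [(0.88, [255.0, 46.0], [0.4315, 0.1419]), (0.28, [367.0, 308.0], [0.6879, 0.2229])]
lid_hinge [(0.93, [258.0, 242.0], [0.6118, 0.1254])]
case [(0.72, [311.0, 159.0], [0.5429, 0.1791])]
[0.5288 0.2398 0.096 ]
[0.4651 0.2456 0.0745]
[0.4317 0.1442 0.065 ]
goal (0.529, 0.24, 0.13, 84.8) t [0.12   0.0743 0.0429] a [-0.0002  0.0003  0.0005] rows 3.5
```

View pics/w2.png

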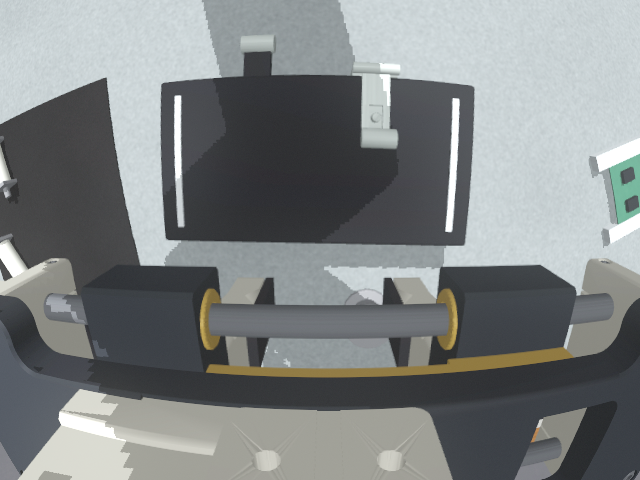

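The wrist view shows the hasp grip at (378,138) and the lid pull at (258,44). Both match the fitted case pose to about 2 mm. Now I'll pinch the hasp grip.

```bash
python3 -m creep '[{"gripper":0.05,"tx":0.03,"ty":0.037,"tz":0.021,"ax":0,"ay":0,"az":0},{"gripper":0.05,"tx":0.07,"ty":0.075,"tz":0.043,"ax":0,"ay":0,"az":0},{"gripper":0.05,"tx":0.10,"ty":0.075,"tz":0.043,"ax":0,"ay":0,"az":0},{"gripper":0.05,"tx":0.13,"ty":0.075,"tz":0.043,"ax":0,"ay":0,"az":0},{"gripper":0.05,"tx":0.15,"ty":0.075,"tz":0.043,"ax":0,"ay":0,"az":0},{"gripper":0.05,"tx":0.159,"ty":0.075,"tz":0.043,"ax":0,"ay":0,"az":0},{"gripper":0.05,"tx":0.159,"ty":0.075,"tz":0.043,"ax":0,"ay":0,"az":0},{"gripper":0.02,"tx":0.159,"ty":0.075,"tz":0.043,"ax":0,"ay":0,"az":0},{"gripper":0.02,"tx":0.159,"ty":0.075,"tz":0.043,"ax":0,"ay":0,"az":0},{"gripper":0.02,"tx":0.159,"ty":0.075,"tz":0.043,"ax":0,"ay":0,"az":0},{"gripper":0.02,"tx":0.159,"ty":0.075,"tz":0.043,"ax":0,"ay":0,"az":0},{"gripper":0.02,"tx":0.159,"ty":0.075,"tz":0.043,"ax":0,"ay":0,"az":0},{"gripper":0.02,"tx":0.159,"ty":0.075,"tz":0.043,"ax":0,"ay":0,"az":0}]'
python3 -c "
from h import *
print(toolT().round(3))
a0=np.arctan2(.0215,.064);r=np.hypot(.064,.0215)
for t in np.linspace(0,2.1,15):
  print(round(t,2),'tx',round(-r*(np.sin(a0+t)-np.sin(a0)),4),'ty',round(-r*(np.cos(a0+t)-np.cos(a0)),4))
for t in np.linspace(0,1.8,25): print('lid',round(t,3),'tx',round(-.182*np.sin(t),4),'ty',round(-.182*(1-np.cos(t)),4))"
```

```text
clock: 5.75
tool_pos: [0.529, 0.2386, 0.0921]
orientation: [-158.0, 89.8, -73.1]
force: [4.9, -13.6, 3.1]
opening: 0.0273
[[ 0.001 -0.996  0.089  0.529]
 [-0.003  0.089  0.996  0.239]
 [-1.    -0.001 -0.003  0.092]
 [ 0.     0.     0.     1.   ]]
0.0 tx -0.0 ty -0.0
0.15 tx -0.0093 ty 0.0039
0.3 tx -0.018 ty 0.0092
0.45 tx -0.0257 ty 0.0157
0.6 tx -0.0324 ty 0.0233
0.75 tx -0.0379 ty 0.0318
0.9 tx -0.042 ty 0.0411
1.05 tx -0.0447 ty 0.0508
1.2 tx -0.0459 ty 0.0608
1.35 tx -0.0457 ty 0.071
1.5 tx -0.0439 ty 0.0809
1.65 tx -0.0406 ty 0.0905
1.8 tx -0.0359 ty 0.0995
1.95 tx -0.03 ty 0.1077
2.1 tx -0.0229 ty 0.1149
lid 0.0 tx -0.0 ty -0.0
lid 0.075 tx -0.0136 ty -0.0005
lid 0.15 tx -0.0272 ty -0.002
lid 0.225 tx -0.0406 ty -0.0046
lid 0.3 tx -0.0538 ty -0.0081
lid 0.375 tx -0.0667 ty -0.0126
lid 0.45 tx -0.0792 ty -0.0181
lid 0.525 tx -0.0912 ty -0.0245
lid 0.6 tx -0.1028 ty -0.0318
lid 0.675 tx -0.1137 ty -0.0399
lid 0.75 tx -0.1241 ty -0.0488
lid 0.825 tx -0.1337 ty -0.0585
lid 0.9 tx -0.1426 ty -0.0689
lid 0.975 tx -0.1506 ty -0.0799
lid 1.05 tx -0.1579 ty -0.0914
lid 1.125 tx -0.1642 ty -0.1035
lid 1.2 tx -0.1696 ty -0.1161
lid 1.275 tx -0.1741 ty -0.1289
lid 1.35 tx -0.1776 ty -0.1421
lid 1.425 tx -0.1801 ty -0.1556
lid 1.5 tx -0.1815 ty -0.1691
lid 1.575 tx -0.182 ty -0.1828
lid 1.65 tx -0.1814 ty -0.1964
lid 1.725 tx -0.1798 ty -0.21
lid 1.8 tx -0.1772 ty -0.2234
```

```bash
python3 -m creep '[{"gripper":0.02,"tx":-0.0093,"ty":0.0039,"tz":-0.001,"ax":0,"ay":0,"az":0},{"gripper":0.02,"tx":-0.018,"ty":0.0092,"tz":-0.002,"ax":0,"ay":0,"az":0},{"gripper":0.02,"tx":-0.0257,"ty":0.0157,"tz":-0.002,"ax":0,"ay":0,"az":0},{"gripper":0.02,"tx":-0.0324,"ty":0.0233,"tz":-0.002,"ax":0,"ay":0,"az":0},{"gripper":0.02,"tx":-0.0379,"ty":0.0318,"tz":-0.002,"ax":0,"ay":0,"az":0},{"gripper":0.02,"tx":-0.042,"ty":0.0411,"tz":-0.002,"ax":0,"ay":0,"az":0},{"gripper":0.02,"tx":-0.0447,"ty":0.0508,"tz":-0.002,"ax":0,"ay":0,"az":0},{"gripper":0.02,"tx":-0.0459,"ty":0.0608,"tz":-0.002,"ax":0,"ay":0,"az":0},{"gripper":0.02,"tx":-0.0457,"ty":0.071,"tz":-0.002,"ax":0,"ay":0,"az":0},{"gripper":0.02,"tx":-0.0439,"ty":0.0809,"tz":-0.002,"ax":0,"ay":0,"az":0},{"gripper":0.02,"tx":-0.0406,"ty":0.0905,"tz":-0.002,"ax":0,"ay":0,"az":0},{"gripper":0.02,"tx":-0.0359,"ty":0.0995,"tz":-0.002,"ax":0,"ay":0,"az":0},{"gripper":0.02,"tx":-0.03,"ty":0.1077,"tz":-0.002,"ax":0,"ay":0,"az":0},{"gripper":0.02,"tx":-0.026,"ty":0.1115,"tz":-0.002,"ax":0,"ay":0,"az":0},{"gripper":0.02,"tx":-0.026,"ty":0.1115,"tz":-0.002,"ax":0,"ay":0,"az":0}]'
```

```text
clock: 7.0
tool_pos: [0.4158, 0.2504, 0.1174]
orientation: [-17.9, 89.9, 67.1]
force: [-4.5, -0.6, 7.6]
opening: 0.0274
```

The hasp is open at about 2.05 rad. Near the lid pull the gripper body would come close to the raised hasp bar. I'll lean the tool 30° towards the lid to clear it.

```bash
python3 -m creep '[{"gripper":0.055,"tx":0,"ty":0,"tz":0,"ax":0,"ay":0,"az":0},{"gripper":0.055,"tx":0,"ty":0,"tz":0,"ax":0,"ay":0,"az":0},{"gripper":0.055,"tx":0,"ty":0,"tz":0,"ax":0,"ay":0,"az":0},{"gripper":0.055,"tx":-0.03,"ty":0,"tz":0,"ax":0,"ay":0,"az":0},{"gripper":0.055,"tx":-0.07,"ty":0,"tz":0,"ax":0,"ay":0,"az":0},{"gripper":0.055,"tx":-0.09,"ty":-0.02,"tz":-0.02,"ax":0,"ay":0,"az":0.1},{"gripper":0.055,"tx":-0.09,"ty":-0.02,"tz":-0.05,"ax":0,"ay":0,"az":0.2},{"gripper":0.055,"tx":-0.09,"ty":-0.02,"tz":-0.08,"ax":0,"ay":0,"az":0.32},{"gripper":0.055,"tx":-0.09,"ty":-0.0214,"tz":-0.1055,"ax":0,"ay":0,"az":0.43},{"gripper":0.055,"tx":-0.09,"ty":-0.0214,"tz":-0.1055,"ax":0,"ay":0,"az":0.524},{"gripper":0.055,"tx":-0.06,"ty":-0.0214,"tz":-0.1055,"ax":0,"ay":0,"az":0.524},{"gripper":0.055,"tx":-0.03,"ty":-0.0214,"tz":-0.1055,"ax":0,"ay":0,"az":0.524},{"gripper":0.055,"tx":0.0,"ty":-0.0214,"tz":-0.1055,"ax":0,"ay":0,"az":0.524},{"gripper":0.055,"tx":0.01,"ty":-0.0214,"tz":-0.1055,"ax":0,"ay":0,"az":0.524},{"gripper":0.055,"tx":0.01,"ty":-0.0214,"tz":-0.1055,"ax":0,"ay":0,"az":0.524}]'
python3 wc.py w3.png; python3 -c "
from h import *
print(toolT().round(3))
s=viewer.snapshot('scene'); save(s,'s1.png')"
```

```text
clock: 8.25
tool_pos: [0.4273, 0.1416, 0.1044]
orientation: [90.3, 59.7, 175.2]
force: [-0.0, -0.2, -0.1]
opening: 0.0551
hasp_grip [(0.96, [565.0, 255.0], [0.4144, 0.2723])]
hasp_hinge []
lid_grip []
lid_hinge []
case []
[[-0.496 -0.864  0.089  0.43 ]
 [ 0.045  0.076  0.996  0.143]
 [-0.867  0.498  0.002  0.108]
 [ 0.     0.     0.     1.   ]]
```

View pics/w3.png

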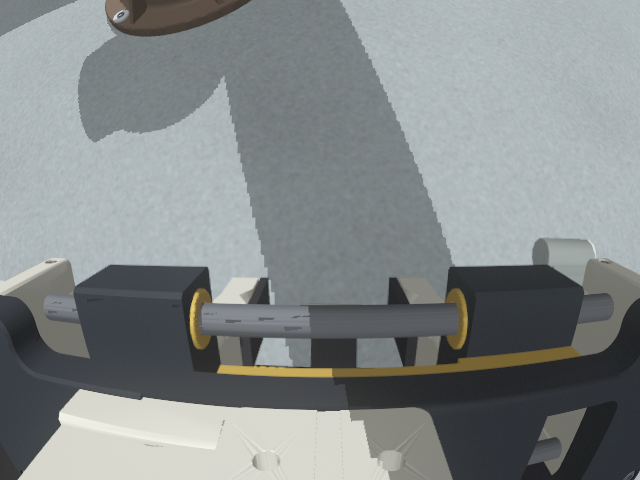

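View pics/s1.png

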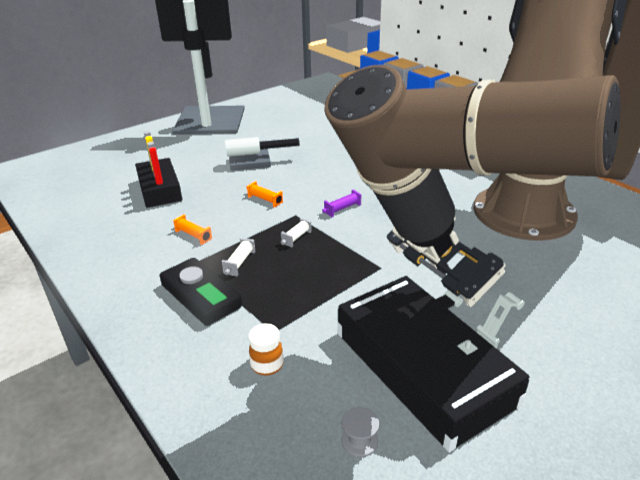

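The wrist view is clear, with the hasp bar just right of the hand at (565,255). The scene view shows the hasp standing open. Now I'll lower onto the pull and pinch it.

```bash
python3 -m creep '[{"gripper":0.055,"tx":0.014,"ty":-0.008,"tz":0,"ax":0,"ay":0,"az":0},{"gripper":0.055,"tx":0.028,"ty":-0.016,"tz":0,"ax":0,"ay":0,"az":0},{"gripper":0.055,"tx":0.0416,"ty":-0.024,"tz":0,"ax":0,"ay":0,"az":0},{"gripper":0.055,"tx":0.0416,"ty":-0.024,"tz":0,"ax":0,"ay":0,"az":0},{"gripper":0.055,"tx":0.0416,"ty":-0.024,"tz":0,"ax":0,"ay":0,"az":0},{"gripper":0.02,"tx":0.0416,"ty":-0.024,"tz":0,"ax":0,"ay":0,"az":0},{"gripper":0.02,"tx":0.0416,"ty":-0.024,"tz":0,"ax":0,"ay":0,"az":0},{"gripper":0.02,"tx":0.0416,"ty":-0.024,"tz":0,"ax":0,"ay":0,"az":0},{"gripper":0.02,"tx":0.0416,"ty":-0.024,"tz":0,"ax":0,"ay":0,"az":0},{"gripper":0.02,"tx":0.0416,"ty":-0.024,"tz":0,"ax":0,"ay":0,"az":0},{"gripper":0.02,"tx":0.0416,"ty":-0.024,"tz":0,"ax":0,"ay":0,"az":0}]'
python3 -c "
from h import *
T=toolT(); print(T.round(3))
Rc=R.from_euler('z',-5.2,degrees=True).as_matrix()
for t in [.1,.2,.3,.4,.5,.6,.7,.8,.9,1.,1.1,1.2,1.3,1.4,1.5,1.6,1.7,1.8]:
  w=Rc@np.array([.182*(1-np.cos(t)),0,.182*np.sin(t)]); print(t,(T[:3,:3].T@w).round(4))"
```

```text
clock: 9.52
tool_pos: [0.4293, 0.1443, 0.0591]
orientation: [89.6, 60.1, 174.5]
force: [-0.8, 7.9, 2.2]
opening: 0.0299
[[-0.497 -0.863  0.09   0.429]
 [ 0.048  0.076  0.996  0.144]
 [-0.867  0.499  0.003  0.059]
 [ 0.     0.     0.     1.   ]]
0.1 [-0.0162  0.0083  0.0001]
0.2 [-0.0331  0.0149  0.0001]
0.3 [-0.0507  0.0198  0.0002]
0.4 [-0.0686  0.0229  0.0002]
0.5 [-0.0867  0.0242  0.0003]
0.6 [-0.1049  0.0237  0.0003]
0.7 [-0.123   0.0214  0.0004]
0.8 [-0.1407  0.0173  0.0004]
0.9 [-0.1579  0.0114  0.0004]
1.0 [-0.1745  0.0039  0.0005]
1.1 [-0.1902 -0.0053  0.0005]
1.2 [-0.2049 -0.016   0.0005]
1.3 [-0.2185 -0.0281  0.0005]
1.4 [-0.2308 -0.0414  0.0005]
1.5 [-0.2417 -0.056   0.0005]
1.6 [-0.2511 -0.0716  0.0005]
1.7 [-0.2589 -0.088   0.0005]
1.8 [-0.265  -0.1051  0.0005]
```

```bash
python3 -m creep '[{"gripper":0.02,"tx":-0.0162,"ty":0.0083,"tz":0.001,"ax":0,"ay":0,"az":0},{"gripper":0.02,"tx":-0.0331,"ty":0.0149,"tz":0.001,"ax":0,"ay":0,"az":0},{"gripper":0.02,"tx":-0.0507,"ty":0.0198,"tz":0.001,"ax":0,"ay":0,"az":0},{"gripper":0.02,"tx":-0.0686,"ty":0.0229,"tz":0.001,"ax":0,"ay":0,"az":0},{"gripper":0.02,"tx":-0.0867,"ty":0.0242,"tz":0.001,"ax":0,"ay":0,"az":0},{"gripper":0.02,"tx":-0.1049,"ty":0.0237,"tz":0.001,"ax":0,"ay":0,"az":0},{"gripper":0.02,"tx":-0.123,"ty":0.0214,"tz":0.001,"ax":0,"ay":0,"az":0},{"gripper":0.02,"tx":-0.1407,"ty":0.0173,"tz":0.001,"ax":0,"ay":0,"az":0},{"gripper":0.02,"tx":-0.1579,"ty":0.0114,"tz":0.001,"ax":0,"ay":0,"az":0},{"gripper":0.02,"tx":-0.1745,"ty":0.0039,"tz":0.001,"ax":0,"ay":0,"az":0},{"gripper":0.02,"tx":-0.1902,"ty":-0.0053,"tz":0.001,"ax":0,"ay":0,"az":0}]'
```

```text
clock: 10.43
tool_pos: [0.5273, 0.1338, 0.2214]
orientation: [90.1, 59.8, 175.0]
force: [-2.7, -2.0, -3.8]
opening: 0.0295
```

```bash
python3 -m creep '[{"gripper":0.02,"tx":-0.0147,"ty":-0.0107,"tz":0,"ax":0,"ay":0,"az":0},{"gripper":0.02,"tx":-0.0283,"ty":-0.0228,"tz":0,"ax":0,"ay":0,"az":0},{"gripper":0.02,"tx":-0.0406,"ty":-0.0361,"tz":0,"ax":0,"ay":0,"az":0},{"gripper":0.02,"tx":-0.0515,"ty":-0.0507,"tz":0,"ax":0,"ay":0,"az":0},{"gripper":0.02,"tx":-0.0609,"ty":-0.0663,"tz":0,"ax":0,"ay":0,"az":0},{"gripper":0.02,"tx":-0.0687,"ty":-0.0827,"tz":0,"ax":0,"ay":0,"az":0},{"gripper":0.02,"tx":-0.0736,"ty":-0.0964,"tz":0,"ax":0,"ay":0,"az":0},{"gripper":0.02,"tx":-0.0736,"ty":-0.0964,"tz":0,"ax":0,"ay":0,"az":0},{"gripper":0.02,"tx":-0.0736,"ty":-0.0964,"tz":0,"ax":0,"ay":0,"az":0},{"gripper":0.055,"tx":-0.0736,"ty":-0.0964,"tz":0,"ax":0,"ay":0,"az":0},{"gripper":0.055,"tx":-0.0736,"ty":-0.0964,"tz":0,"ax":0,"ay":0,"az":0},{"gripper":0.055,"tx":-0.0736,"ty":-0.0964,"tz":0,"ax":0,"ay":0,"az":0},{"gripper":0.055,"tx":-0.0736,"ty":-0.0964,"tz":0,"ax":0,"ay":0,"az":0},{"gripper":0.055,"tx":-0.091,"ty":-0.0864,"tz":0,"ax":0,"ay":0,"az":0},{"gripper":0.055,"tx":-0.108,"ty":-0.0764,"tz":0,"ax":0,"ay":0,"az":0},{"gripper":0.055,"tx":-0.126,"ty":-0.0664,"tz":0,"ax":0,"ay":0,"az":0},{"gripper":0.055,"tx":-0.126,"ty":-0.0664,"tz":0,"ax":0,"ay":0,"az":0}]'
python3 -c "
from h import *
goal(.73,-.245,.27,85)
s=viewer.snapshot('top'); save(s,'t1.png')
for n,z in [('lid_grip',.24),('lid_hinge',.065)]: print(n,[(round(m['score'],2),np.round(m['position']).tolist(),onplane(s,m['position'],z)[:2].round(3).tolist()) for m in spotter.mark_of('top',n)[:4]])
"
```

```text
clock: 11.85
tool_pos: [0.6492, 0.1238, 0.301]
orientation: [89.8, 60.3, 174.8]
force: [-0.3, -0.3, 1.8]
opening: 0.0552
goal (0.73, -0.245, 0.27, 85) t [-0.0294 -0.1134 -0.3602] a [-0.0009  0.0017 -0.5176] rows 9.1
lid_grip [(0.55, [200.0, 180.0], [0.648, 0.126])]
lid_hinge [(0.88, [217.0, 216.0], [0.606, 0.129])]
```

The lid is standing open: the pull is seen at (0.648,0.126), where 0.650,0.124 was expected. Now I'll look at the far barrel.

```bash
python3 -m creep '[{"gripper":0.07,"tx":-0.01,"ty":-0.02,"tz":-0.04,"ax":0,"ay":0,"az":-0.1},{"gripper":0.07,"tx":-0.03,"ty":-0.113,"tz":-0.36,"ax":0,"ay":0,"az":-0.518},{"gripper":0.07,"tx":-0.03,"ty":-0.113,"tz":-0.36,"ax":0,"ay":0,"az":-0.518},{"gripper":0.07,"tx":-0.03,"ty":-0.113,"tz":-0.36,"ax":0,"ay":0,"az":-0.518},{"gripper":0.07,"tx":-0.03,"ty":-0.113,"tz":-0.36,"ax":0,"ay":0,"az":-0.518},{"gripper":0.07,"tx":-0.03,"ty":-0.113,"tz":-0.36,"ax":0,"ay":0,"az":-0.518},{"gripper":0.07,"tx":-0.03,"ty":-0.113,"tz":-0.36,"ax":0,"ay":0,"az":-0.518},{"gripper":0.07,"tx":-0.03,"ty":-0.113,"tz":-0.36,"ax":0,"ay":0,"az":-0.518},{"gripper":0.07,"tx":-0.03,"ty":-0.113,"tz":-0.36,"ax":0,"ay":0,"az":-0.518},{"gripper":0.07,"tx":-0.03,"ty":-0.113,"tz":-0.36,"ax":0,"ay":0,"az":-0.518},{"gripper":0.07,"tx":-0.03,"ty":-0.113,"tz":-0.36,"ax":0,"ay":0,"az":-0.518},{"gripper":0.07,"tx":-0.03,"ty":-0.113,"tz":-0.36,"ax":0,"ay":0,"az":-0.518},{"gripper":0.07,"tx":-0.03,"ty":-0.113,"tz":-0.36,"ax":0,"ay":0,"az":-0.518}]'
python3 wb.py w4.png
```

```text
clock: 13.08
tool_pos: [0.7284, -0.244, 0.2653]
orientation: [87.8, 89.6, 172.7]
force: [0.1, 0.6, -0.3]
opening: 0.0696
0.61 [171. 173. 173.] rect c [ 509. -247.] size [29.2 41.3] axis heading 9.6 [303.  15.  31.  27.]
0.58 [224. 225. 224.] rect c [ 630. -257.] size [ 33.3 107.8] axis heading 32.9 [306. 118.  79.  93.]
mark 0.86 [312. 120.] [ 0.6303 -0.2518]
mark 0.71 [161. 160.] [ 0.6507 -0.4259]
```

View pics/w4.png

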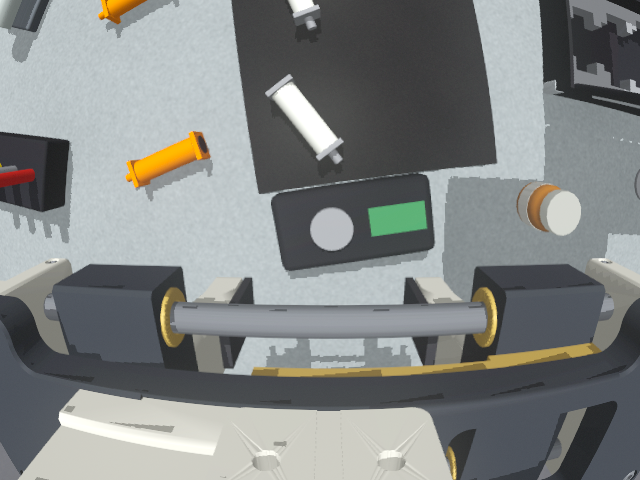

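The far barrel at (305,120) measures 108×33 mm including the nozzle, about the same as the orange barrel_l look-alike, so it is barrel_l. Barrels L and M are present, so pockets 2 and 3 are the targets. I'll grasp L first.

```bash
python3 -c "
from h import *
goal(.6295,-.2545,.12,122.9)
"
```

```text
goal (0.6295, -0.2545, 0.12, 122.9) t [ 0.1469  0.0971 -0.0197] a [-0.6617  0.0019 -0.0053] rows 5.3
```

```bash
python3 -m creep '[{"gripper":0.055,"tx":0.147,"ty":0.097,"tz":-0.02,"ax":-0.662,"ay":0.002,"az":-0.005},{"gripper":0.055,"tx":0.147,"ty":0.097,"tz":-0.02,"ax":-0.662,"ay":0.002,"az":-0.005},{"gripper":0.055,"tx":0.147,"ty":0.097,"tz":-0.02,"ax":-0.662,"ay":0.002,"az":-0.005},{"gripper":0.055,"tx":0.147,"ty":0.097,"tz":-0.02,"ax":-0.662,"ay":0.002,"az":-0.005},{"gripper":0.055,"tx":0.147,"ty":0.097,"tz":-0.02,"ax":-0.662,"ay":0.002,"az":-0.005},{"gripper":0.055,"tx":0.147,"ty":0.097,"tz":-0.02,"ax":-0.662,"ay":0.002,"az":-0.005},{"gripper":0.055,"tx":0.147,"ty":0.097,"tz":-0.02,"ax":-0.662,"ay":0.002,"az":-0.005},{"gripper":0.055,"tx":0.147,"ty":0.097,"tz":-0.02,"ax":-0.662,"ay":0.002,"az":-0.005}]'
python3 -c "
from h import *
s=viewer.snapshot('top'); print([(m['score'],onplane(s,m['position'],.019)[:2].round(3)) for m in spotter.mark_of('top','barrel_l')])
goal(.6295,-.2545,.017,122.9)
"
```

```text
clock: 13.9
tool_pos: [0.63, -0.2555, 0.1203]
orientation: [-163.3, 90.0, -40.5]
force: [0.3, -0.0, 0.3]
opening: 0.0551
[(0.81, array([ 0.484, -0.255])), (0.69, array([ 0.437, -0.447])), (0.67, array([ 0.325, -0.282])), (0.6, array([ 0.64 , -0.256])), (0.56, array([ 0.655, -0.424])), (0.44, array([0.462, 0.265]))]
goal (0.6295, -0.2545, 0.017, 122.9) t [1.035e-01 1.000e-04 1.500e-03] a [-0.0021 -0.001   0.0006] rows 2.5
```

```bash
python3 -m creep '[{"gripper":0.055,"tx":0.03,"ty":0,"tz":0.001,"ax":0,"ay":0,"az":0},{"gripper":0.055,"tx":0.06,"ty":0,"tz":0.001,"ax":0,"ay":0,"az":0},{"gripper":0.055,"tx":0.085,"ty":0,"tz":0.001,"ax":0,"ay":0,"az":0},{"gripper":0.055,"tx":0.098,"ty":0,"tz":0.001,"ax":0,"ay":0,"az":0},{"gripper":0.055,"tx":0.103,"ty":0,"tz":0.001,"ax":0,"ay":0,"az":0},{"gripper":0.055,"tx":0.103,"ty":0,"tz":0.001,"ax":0,"ay":0,"az":0},{"gripper":0.055,"tx":0.103,"ty":0,"tz":0.001,"ax":0,"ay":0,"az":0},{"gripper":0.015,"tx":0.103,"ty":0,"tz":0.001,"ax":0,"ay":0,"az":0},{"gripper":0.015,"tx":0.103,"ty":0,"tz":0.001,"ax":0,"ay":0,"az":0},{"gripper":0.015,"tx":0.103,"ty":0,"tz":0.001,"ax":0,"ay":0,"az":0},{"gripper":0.015,"tx":0.103,"ty":0,"tz":0.001,"ax":0,"ay":0,"az":0},{"gripper":0.015,"tx":0.103,"ty":0,"tz":0.001,"ax":0,"ay":0,"az":0},{"gripper":0.015,"tx":0.103,"ty":0,"tz":0.001,"ax":0,"ay":0,"az":0},{"gripper":0.015,"tx":0.103,"ty":0,"tz":0.001,"ax":0,"ay":0,"az":0}]'
python3 -c "
from h import *
p=caseW([0,.031,.2]);print(p)
goal(p[0],p[1],.22,84.8); print(ctrl.get_obs()['joint_pos'].round(0))"
```

```text
clock: 15.17
tool_pos: [0.629, -0.2554, 0.017]
orientation: [149.7, 90.0, -87.4]
force: [-0.4, 0.2, 3.9]
opening: 0.0262
[0.5448 0.2173 0.2   ]
goal (np.float64(0.5448), np.float64(0.2173), 0.22, 84.8) t [-0.2032 -0.1855  0.4428] a [ 6.637e-01 -5.000e-04 -1.000e-04] rows 12.5
[ -6.  32. -12.   0. -46. -52.]
```

```bash
python3 -m creep '[{"gripper":0.015,"tx":-0.03,"ty":0,"tz":0,"ax":0,"ay":0,"az":0},{"gripper":0.015,"tx":-0.07,"ty":0,"tz":0,"ax":0,"ay":0,"az":0},{"gripper":0.015,"tx":-0.2,"ty":0.028,"tz":0.197,"ax":0.664,"ay":0,"az":0},{"gripper":0.015,"tx":-0.2,"ty":0.028,"tz":0.197,"ax":0.664,"ay":0,"az":0},{"gripper":0.015,"tx":-0.2,"ty":0.028,"tz":0.197,"ax":0.664,"ay":0,"az":0},{"gripper":0.015,"tx":-0.2,"ty":0.028,"tz":0.197,"ax":0.664,"ay":0,"az":0},{"gripper":0.015,"tx":-0.2,"ty":0.028,"tz":0.197,"ax":0.664,"ay":0,"az":0},{"gripper":0.015,"tx":-0.2,"ty":0.028,"tz":0.197,"ax":0.664,"ay":0,"az":0},{"gripper":0.015,"tx":-0.2,"ty":0.028,"tz":0.197,"ax":0.664,"ay":0,"az":0},{"gripper":0.015,"tx":-0.2,"ty":-0.1855,"tz":0.443,"ax":0.664,"ay":0,"az":0},{"gripper":0.015,"tx":-0.2,"ty":-0.1855,"tz":0.443,"ax":0.664,"ay":0,"az":0},{"gripper":0.015,"tx":-0.2,"ty":-0.1855,"tz":0.443,"ax":0.664,"ay":0,"az":0},{"gripper":0.015,"tx":-0.2,"ty":-0.1855,"tz":0.443,"ax":0.664,"ay":0,"az":0},{"gripper":0.015,"tx":-0.2,"ty":-0.1855,"tz":0.443,"ax":0.664,"ay":0,"az":0},{"gripper":0.015,"tx":-0.2,"ty":-0.1855,"tz":0.443,"ax":0.664,"ay":0,"az":0},{"gripper":0.015,"tx":-0.2,"ty":-0.1855,"tz":0.443,"ax":0.664,"ay":0,"az":0},{"gripper":0.015,"tx":-0.2,"ty":-0.1855,"tz":0.443,"ax":0.664,"ay":0,"az":0},{"gripper":0.015,"tx":-0.2,"ty":-0.1855,"tz":0.443,"ax":0.664,"ay":0,"az":0},{"gripper":0.015,"tx":-0.2,"ty":-0.1855,"tz":0.443,"ax":0.664,"ay":0,"az":0}]'
python3 -c "
from h import *
s,T=wrist('w5.png')
for n in ['pocket_1','pocket_2','pocket_3','pocket_4']: print(n,[(round(m['score'],2),np.round(m['position']),wplane(s,m['position'],T,.005)[:2].round(4)) for m in spotter.mark_of('wrist',n)[:2]], caseW([0,.093-.062*(int(n[-1])-1),.005]))
p=caseW([0,.031,.2]); goal(p[0],p[1],.019,84.8)
s=viewer.snapshot('top'); save(s,'t2.png')
for n in ['pocket_1','pocket_2','pocket_3','pocket_4']: print(n,[(round(m['score'],2),np.round(m['position']),onplane(s,m['position'],.005)[:2].round(4)) for m in spotter.mark_of('top',n)[:2]])
"
```

```text
clock: 16.75
tool_pos: [0.5444, 0.2191, 0.2151]
orientation: [124.2, 89.8, -150.9]
force: [-0.8, -0.0, -0.8]
opening: 0.0263
pocket_1 [(0.95, array([202., 220.]), array([0.5353, 0.0908])), (0.94, array([262., 217.]), array([0.539 , 0.1533]))] [0.5504 0.279  0.005 ]
pocket_2 [(0.95, array([202., 220.]), array([0.5353, 0.0908])), (0.94, array([262., 217.]), array([0.539 , 0.1533]))] [0.5448 0.2173 0.005 ]
pocket_3 [(0.95, array([202., 220.]), array([0.5353, 0.0908])), (0.94, array([262., 217.]), array([0.539 , 0.1533]))] [0.5392 0.1555 0.005 ]
pocket_4 [(0.95, array([202., 220.]), array([0.5353, 0.0908])), (0.94, array([262., 217.]), array([0.539 , 0.1533]))] [0.5336 0.0938 0.005 ]
goal (np.float64(0.5448), np.float64(0.2173), 0.019, 84.8) t [ 0.1975 -0.0003  0.001 ] a [-0.0016 -0.0003 -0.0008] rows 4.7
pocket_1 [(0.83, array([210., 249.]), array([0.5396, 0.1567])), (0.65, array([238., 253.]), array([0.5282, 0.0921]))]
pocket_2 [(0.83, array([210., 249.]), array([0.5396, 0.1567])), (0.65, array([238., 253.]), array([0.5282, 0.0921]))]
pocket_3 [(0.83, array([210., 249.]), array([0.5396, 0.1567])), (0.65, array([238., 253.]), array([0.5282, 0.0921]))]
pocket_4 [(0.83, array([210., 249.]), array([0.5396, 0.1567])), (0.65, array([238., 253.]), array([0.5282, 0.0921]))]
```

View pics/w5.png

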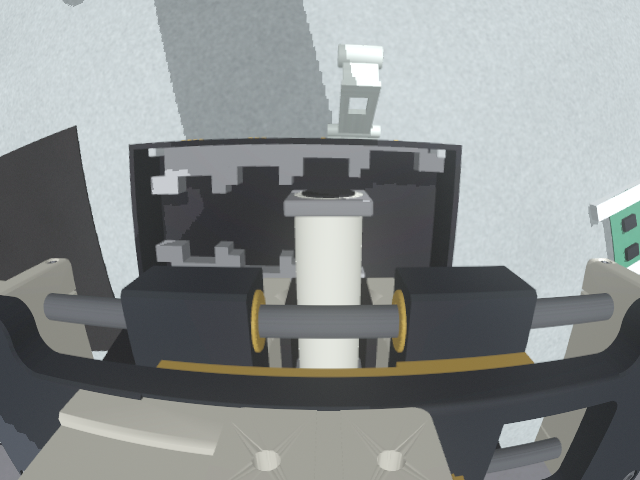

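The held barrel is aligned with pocket 2, with its flange at (328,203), and pockets 3 and 4 show where the fit puts them. I'll check how far the barrel sits along the grip.

```bash
python3 -c "
from h import *
s,T=wrist()
for c,r,z in [(328,199,.2335),(328,192,.2335),(328,213,.2335)]: print(wplane(s,(c,r),T,z).round(4), T[:3,3].round(4))
"
```

```text
[0.4951 0.222  0.2335] [0.5447 0.217  0.2167]
[0.4926 0.2222 0.2335] [0.5447 0.217  0.2167]
[0.5001 0.2215 0.2335] [0.5447 0.217  0.2167]
```

```bash
python3 -m creep '[{"gripper":0.015,"tx":0.04,"ty":0,"tz":-0.0005,"ax":0,"ay":0,"az":0},{"gripper":0.015,"tx":0.08,"ty":0,"tz":-0.0005,"ax":0,"ay":0,"az":0},{"gripper":0.015,"tx":0.12,"ty":0,"tz":-0.0005,"ax":0,"ay":0,"az":0},{"gripper":0.015,"tx":0.15,"ty":0,"tz":-0.0005,"ax":0,"ay":0,"az":0},{"gripper":0.015,"tx":0.17,"ty":0,"tz":-0.0005,"ax":0,"ay":0,"az":0},{"gripper":0.015,"tx":0.185,"ty":0,"tz":-0.0005,"ax":0,"ay":0,"az":0},{"gripper":0.015,"tx":0.193,"ty":0,"tz":-0.0005,"ax":0,"ay":0,"az":0},{"gripper":0.015,"tx":0.197,"ty":0,"tz":-0.0005,"ax":0,"ay":0,"az":0},{"gripper":0.015,"tx":0.197,"ty":0,"tz":-0.0005,"ax":0,"ay":0,"az":0},{"gripper":0.015,"tx":0.197,"ty":0,"tz":-0.0005,"ax":0,"ay":0,"az":0}]'
```

```text
clock: 18.13
tool_pos: [0.545, 0.2174, 0.0203]
orientation: [-31.3, 90.0, 53.4]
force: [-0.3, -0.6, 0.7]
opening: 0.0263
```

```bash
python3 -m creep '[{"gripper":0.015,"tx":0.001,"ty":0,"tz":0,"ax":0,"ay":0,"az":0},{"gripper":0.043,"tx":0.001,"ty":0,"tz":0,"ax":0,"ay":0,"az":0},{"gripper":0.043,"tx":0.001,"ty":0,"tz":0,"ax":0,"ay":0,"az":0},{"gripper":0.043,"tx":0.001,"ty":0,"tz":0,"ax":0,"ay":0,"az":0},{"gripper":0.043,"tx":-0.02,"ty":0,"tz":0,"ax":0,"ay":0,"az":0},{"gripper":0.043,"tx":-0.06,"ty":0,"tz":0,"ax":0,"ay":0,"az":0},{"gripper":0.043,"tx":-0.1,"ty":0,"tz":0,"ax":0,"ay":0,"az":0},{"gripper":0.043,"tx":-0.2,"ty":0,"tz":0,"ax":0,"ay":0,"az":0},{"gripper":0.043,"tx":-0.23,"ty":-0.077,"tz":-0.465,"ax":0,"ay":0,"az":0},{"gripper":0.043,"tx":-0.23,"ty":-0.077,"tz":-0.465,"ax":0,"ay":0,"az":0},{"gripper":0.055,"tx":-0.23,"ty":-0.077,"tz":-0.465,"ax":0,"ay":0,"az":0},{"gripper":0.055,"tx":-0.23,"ty":-0.077,"tz":-0.465,"ax":0,"ay":0,"az":0},{"gripper":0.055,"tx":-0.23,"ty":-0.077,"tz":-0.465,"ax":0,"ay":0,"az":0},{"gripper":0.055,"tx":-0.23,"ty":-0.077,"tz":-0.465,"ax":0,"ay":0,"az":0},{"gripper":0.055,"tx":-0.23,"ty":-0.077,"tz":-0.465,"ax":0,"ay":0,"az":0},{"gripper":0.055,"tx":-0.23,"ty":-0.077,"tz":-0.465,"ax":0,"ay":0,"az":0},{"gripper":0.055,"tx":-0.23,"ty":-0.077,"tz":-0.465,"ax":0,"ay":0,"az":0},{"gripper":0.055,"tx":-0.23,"ty":-0.077,"tz":-0.465,"ax":0,"ay":0,"az":0},{"gripper":0.055,"tx":-0.23,"ty":-0.077,"tz":-0.465,"ax":0,"ay":0,"az":0},{"gripper":0.055,"tx":-0.23,"ty":-0.077,"tz":-0.465,"ax":0,"ay":0,"az":0}]'
python3 wb.py w6.png
python3 -c "
from h import *
s=viewer.snapshot('top'); save(s,'t3.png')
i=cv2.imread('pics/t3.png')[140:320,90:450]; cv2.imwrite('pics/t3c.png',cv2.resize(i,None,fx=2.2,fy=2.2,interpolation=cv2.INTER_CUBIC))
for t in spotter.trace('top','barrel_l'): print(round(t['score'],2),np.round(t['rect']),s['pixels'][t['pixels']].mean(0).round(),onplane(s,t['rect'][:2],.02)[:2].round(3))"
```

```text
clock: 19.8
tool_pos: [0.5788, -0.2571, 0.2505]
orientation: [-160.6, 89.9, -75.9]
force: [0.7, 1.0, 0.7]
opening: 0.0546
0.91 [228. 229. 228.] rect c [ 485. -256.] size [29. 91.] axis heading 16.8 [317. 120.  50.  86.]
0.37 [48. 50. 51.] rect c [631. 136.] size [ 46.6 122.6] axis heading 60.1 [615. 239.  46.  46.]
mark 0.68 [139. 106.] [ 0.4376 -0.4531]
mark 0.61 [319. 123.] [ 0.4868 -0.2573]
0.89 [477. 290.  46.  24.] [226. 151.  34.] [ 0.44  -0.444]
0.88 [393. 271.  26.  40.] [222. 223. 221.] [ 0.483 -0.256]
0.85 [408. 345.  24.  50.] [153.  97. 185.] [ 0.32  -0.285]
0.6 [173. 245. 147. 138.] [75. 77. 79.] [0.547 0.236]
0.59 [180. 244.  23.  51.] [219. 221. 218.] [0.549 0.219]
0.28 [150. 298.  22.  32.] [182. 191. 188.] [0.432 0.284]
```

View pics/t3c.png

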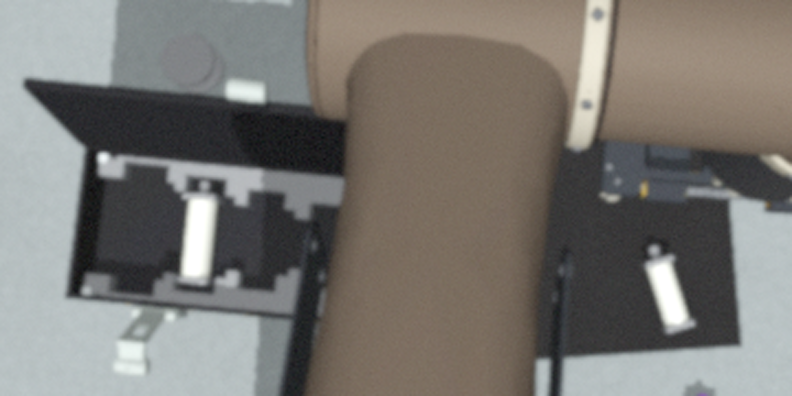

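Barrel L lies in pocket 2, at (200,238) in the crop. M is still on the mat at about (0.485,-0.256), heading 16.8°.

```bash
python3 -c "
from h import *
goal(.4855,-.256,.10,106.8); goal(.4855,-.256,.0165,106.8)
"
```

```text
goal (0.4855, -0.256, 0.1, 106.8) t [ 0.1493  0.0922 -0.0117] a [-3.85e-01  3.00e-04 -1.20e-03] rows 4.2
goal (0.4855, -0.256, 0.0165, 106.8) t [ 0.2328  0.0921 -0.0117] a [-3.85e-01  3.00e-04 -1.20e-03] rows 6.0
```

```bash
python3 -m creep '[{"gripper":0.055,"tx":0.05,"ty":0.092,"tz":-0.012,"ax":-0.385,"ay":0,"az":-0.001},{"gripper":0.055,"tx":0.08,"ty":0.092,"tz":-0.012,"ax":-0.385,"ay":0,"az":-0.001},{"gripper":0.055,"tx":0.11,"ty":0.092,"tz":-0.012,"ax":-0.385,"ay":0,"az":-0.001},{"gripper":0.055,"tx":0.15,"ty":0.092,"tz":-0.012,"ax":-0.385,"ay":0,"az":-0.001},{"gripper":0.055,"tx":0.17,"ty":0.092,"tz":-0.012,"ax":-0.385,"ay":0,"az":-0.001},{"gripper":0.055,"tx":0.2,"ty":0.092,"tz":-0.012,"ax":-0.385,"ay":0,"az":-0.001},{"gripper":0.055,"tx":0.22,"ty":0.092,"tz":-0.012,"ax":-0.385,"ay":0,"az":-0.001},{"gripper":0.055,"tx":0.229,"ty":0.092,"tz":-0.012,"ax":-0.385,"ay":0,"az":-0.001},{"gripper":0.055,"tx":0.2325,"ty":0.092,"tz":-0.012,"ax":-0.385,"ay":0,"az":-0.001},{"gripper":0.055,"tx":0.2325,"ty":0.092,"tz":-0.012,"ax":-0.385,"ay":0,"az":-0.001},{"gripper":0.055,"tx":0.2325,"ty":0.092,"tz":-0.012,"ax":-0.385,"ay":0,"az":-0.001},{"gripper":0.015,"tx":0.2325,"ty":0.092,"tz":-0.012,"ax":-0.385,"ay":0,"az":-0.001},{"gripper":0.015,"tx":0.2325,"ty":0.092,"tz":-0.012,"ax":-0.385,"ay":0,"az":-0.001},{"gripper":0.015,"tx":0.2325,"ty":0.092,"tz":-0.012,"ax":-0.385,"ay":0,"az":-0.001},{"gripper":0.015,"tx":0.2325,"ty":0.092,"tz":-0.012,"ax":-0.385,"ay":0,"az":-0.001},{"gripper":0.015,"tx":0.2325,"ty":0.092,"tz":-0.012,"ax":-0.385,"ay":0,"az":-0.001},{"gripper":0.015,"tx":0.2325,"ty":0.092,"tz":-0.012,"ax":-0.385,"ay":0,"az":-0.001},{"gripper":0.015,"tx":0.2325,"ty":0.092,"tz":-0.012,"ax":-0.385,"ay":0,"az":-0.001}]'
python3 -c "
from h import *
p=caseW([0,-.031,.2]);print(p)
goal(p[0],p[1]-.001,.22,84.8)"
```

```text
clock: 21.55
tool_pos: [0.4861, -0.2567, 0.0173]
orientation: [-127.8, 90.0, -20.9]
force: [-1.7, -0.2, 3.7]
opening: 0.0232
[0.5392 0.1555 0.2   ]
goal (np.float64(0.5392), np.float64(0.1545), 0.22, 84.8) t [-0.2027 -0.17    0.3782] a [ 3.845e-01 -2.000e-04  5.000e-04] rows 11.1
```

```bash
python3 -m creep '[{"gripper":0.015,"tx":-0.03,"ty":0,"tz":0,"ax":0,"ay":0,"az":0},{"gripper":0.015,"tx":-0.07,"ty":0,"tz":0,"ax":0,"ay":0,"az":0},{"gripper":0.015,"tx":-0.11,"ty":0,"tz":0,"ax":0,"ay":0,"az":0},{"gripper":0.015,"tx":-0.2,"ty":-0.17,"tz":0.378,"ax":0.385,"ay":0,"az":0},{"gripper":0.015,"tx":-0.2,"ty":-0.17,"tz":0.378,"ax":0.385,"ay":0,"az":0},{"gripper":0.015,"tx":-0.2,"ty":-0.17,"tz":0.378,"ax":0.385,"ay":0,"az":0},{"gripper":0.015,"tx":-0.2,"ty":-0.17,"tz":0.378,"ax":0.385,"ay":0,"az":0},{"gripper":0.015,"tx":-0.2,"ty":-0.17,"tz":0.378,"ax":0.385,"ay":0,"az":0},{"gripper":0.015,"tx":-0.2,"ty":-0.17,"tz":0.378,"ax":0.385,"ay":0,"az":0},{"gripper":0.015,"tx":-0.2,"ty":-0.17,"tz":0.378,"ax":0.385,"ay":0,"az":0},{"gripper":0.015,"tx":-0.2,"ty":-0.17,"tz":0.378,"ax":0.385,"ay":0,"az":0},{"gripper":0.015,"tx":-0.2,"ty":-0.17,"tz":0.378,"ax":0.385,"ay":0,"az":0},{"gripper":0.015,"tx":-0.2,"ty":-0.17,"tz":0.378,"ax":0.385,"ay":0,"az":0},{"gripper":0.015,"tx":-0.2,"ty":-0.17,"tz":0.378,"ax":0.385,"ay":0,"az":0},{"gripper":0.015,"tx":-0.2,"ty":-0.17,"tz":0.378,"ax":0.385,"ay":0,"az":0},{"gripper":0.015,"tx":-0.2,"ty":-0.17,"tz":0.378,"ax":0.385,"ay":0,"az":0}]'
python3 -c "
from h import *
s,T=wrist('w7.png')
p=caseW([0,-.031,.2]); goal(p[0],p[1]-.001,.0185,84.8)
"
```

```text
clock: 22.88
tool_pos: [0.539, 0.1557, 0.2167]
orientation: [139.2, 90.0, -135.9]
force: [-0.1, -1.0, -0.1]
opening: 0.0227
goal (np.float64(0.5392), np.float64(0.1545), 0.0185, 84.8) t [ 1.98e-01 -6.00e-04  1.00e-04] a [ 0.0005 -0.0006 -0.0007] rows 4.7
```

View pics/w7.png

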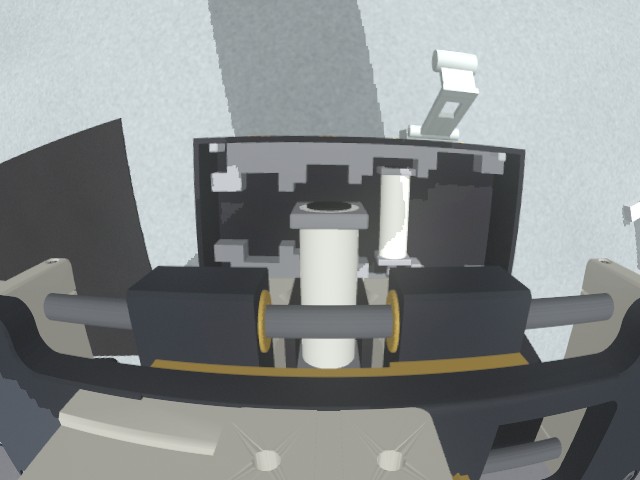

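The wrist view shows L seated in pocket 2 at (396,215), with M aligned over pocket 3 (flange at 328,213). I'll lower it in.

```bash
python3 -m creep '[{"gripper":0.015,"tx":0.04,"ty":-0.0005,"tz":0,"ax":0,"ay":0,"az":0},{"gripper":0.015,"tx":0.08,"ty":-0.0005,"tz":0,"ax":0,"ay":0,"az":0},{"gripper":0.015,"tx":0.12,"ty":-0.0005,"tz":0,"ax":0,"ay":0,"az":0},{"gripper":0.015,"tx":0.15,"ty":-0.0005,"tz":0,"ax":0,"ay":0,"az":0},{"gripper":0.015,"tx":0.17,"ty":-0.0005,"tz":0,"ax":0,"ay":0,"az":0},{"gripper":0.015,"tx":0.185,"ty":-0.0005,"tz":0,"ax":0,"ay":0,"az":0},{"gripper":0.015,"tx":0.193,"ty":-0.0005,"tz":0,"ax":0,"ay":0,"az":0},{"gripper":0.015,"tx":0.1975,"ty":-0.0005,"tz":0,"ax":0,"ay":0,"az":0},{"gripper":0.015,"tx":0.1975,"ty":-0.0005,"tz":0,"ax":0,"ay":0,"az":0},{"gripper":0.015,"tx":0.1975,"ty":-0.0005,"tz":0,"ax":0,"ay":0,"az":0},{"gripper":0.04,"tx":0.1975,"ty":-0.0005,"tz":0,"ax":0,"ay":0,"az":0},{"gripper":0.04,"tx":0.1975,"ty":-0.0005,"tz":0,"ax":0,"ay":0,"az":0},{"gripper":0.04,"tx":0.1975,"ty":-0.0005,"tz":0,"ax":0,"ay":0,"az":0},{"gripper":0.04,"tx":0.18,"ty":-0.0005,"tz":0,"ax":0,"ay":0,"az":0},{"gripper":0.04,"tx":0.15,"ty":-0.0005,"tz":0,"ax":0,"ay":0,"az":0},{"gripper":0.04,"tx":0.11,"ty":-0.0005,"tz":0,"ax":0,"ay":0,"az":0},{"gripper":0.04,"tx":0.07,"ty":-0.0005,"tz":0,"ax":0,"ay":0,"az":0},{"gripper":0.055,"tx":-0.1,"ty":-0.0005,"tz":0,"ax":0,"ay":0,"az":0},{"gripper":0.055,"tx":-0.1,"ty":-0.0005,"tz":0,"ax":0,"ay":0,"az":0},{"gripper":0.055,"tx":-0.1,"ty":-0.0005,"tz":0,"ax":0,"ay":0,"az":0}]'
python3 wb.py w8.png
```

```text
clock: 24.6
tool_pos: [0.5392, 0.1541, 0.2747]
orientation: [-57.0, 89.9, 27.8]
force: [1.5, 1.1, -0.4]
opening: 0.053
0.77 [188. 191. 187.] rect c [540. 155.] size [30.3 88.7] axis heading 174.7 [329. 209.  28.  77.]
0.75 [223. 224. 223.] rect c [548. 219.] size [ 35.6 106. ] axis heading 174.4 [390. 208.  39.  97.]
mark 0.69 [328. 208.] [0.5397 0.1546]
mark 0.63 [386. 207.] [0.5438 0.2182]
mark 0.63 [ 8. 98.] [ 0.3236 -0.2859]
```

View pics/w8.png

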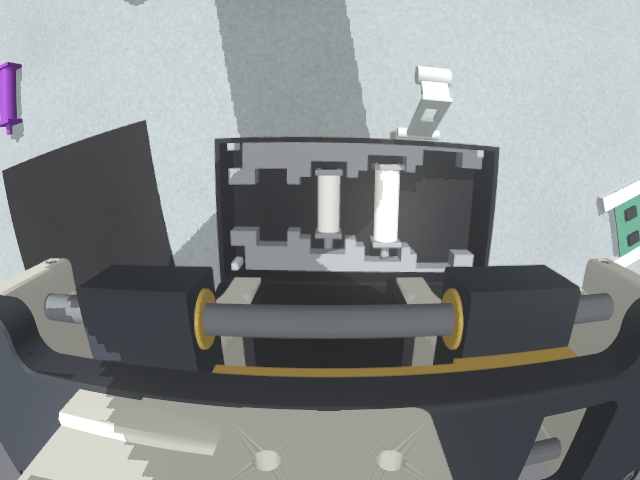

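Both barrels are seated: M at (328,205) in pocket 3 and L at (386,205) in pocket 2. The mat is empty. Now for the lid.

```bash
cat >> h.py <<'E'
def goalt(x,y,z,h,tilt=30):
    T=toolT(); a=np.radians(h); c,s=np.cos(a),np.sin(a)
    D=np.array([[0,-s,c],[0,c,s],[-1,0,0]])@R.from_euler('z',tilt,degrees=True).as_matrix()
    t=T[:3,:3].T@(np.array([x,y,z])-T[:3,3]); r=R.from_matrix(T[:3,:3].T@D).as_rotvec()
    print('goal',(x,y,z,h),'t',t.round(4),'a',r.round(4))
E
python3 -c "
from h import *
goalt(.648,.124,.32,84.8)
for c in ['scene','top']:
    s=viewer.snapshot(c)
    print(c,[(round(m['score'],2),np.round(m['position'])) for m in spotter.mark_of(c,'lid_grip')], proj(s,caseW([.076-.182*np.cos(1.78),-.052,.065+.182*np.sin(1.78)])))
"
```

```text
goal (0.648, 0.124, 0.32, 84.8) t [-0.0427 -0.1095 -0.0211] a [0.0011 0.0047 0.5305]
scene [(0.96, array([354., 258.]))] [352.57966385 258.33384409]
top [(0.74, array([198., 180.]))] [200.84893203 178.62589245]
```

```bash
python3 -m creep '[{"gripper":0.055,"tx":-0.043,"ty":0,"tz":0,"ax":0,"ay":0,"az":0.1},{"gripper":0.055,"tx":-0.043,"ty":-0.03,"tz":-0.005,"ax":0.001,"ay":0.005,"az":0.2},{"gripper":0.055,"tx":-0.043,"ty":-0.06,"tz":-0.01,"ax":0.001,"ay":0.005,"az":0.32},{"gripper":0.055,"tx":-0.043,"ty":-0.09,"tz":-0.02,"ax":0.001,"ay":0.005,"az":0.43},{"gripper":0.055,"tx":-0.043,"ty":-0.1095,"tz":-0.021,"ax":0.001,"ay":0.005,"az":0.53},{"gripper":0.055,"tx":-0.043,"ty":-0.1095,"tz":-0.021,"ax":0.001,"ay":0.005,"az":0.53},{"gripper":0.055,"tx":-0.043,"ty":-0.1095,"tz":-0.021,"ax":0.001,"ay":0.005,"az":0.53},{"gripper":0.055,"tx":-0.043,"ty":-0.1095,"tz":-0.021,"ax":0.001,"ay":0.005,"az":0.53}]'
python3 -c "
from h import *
goalt(.6475,.124,.239,84.8)
"
```

```text
clock: 25.62
tool_pos: [0.6474, 0.1232, 0.3113]
orientation: [90.9, 59.4, 175.5]
force: [0.4, 0.5, 1.8]
opening: 0.0552
goal (0.6475, 0.124, 0.239, 84.8) t [ 0.0622 -0.0369  0.0014] a [-0.0047 -0.0065 -0.0108]
```

```bash
python3 -m creep '[{"gripper":0.055,"tx":0.02,"ty":-0.012,"tz":0.001,"ax":0,"ay":0,"az":0},{"gripper":0.055,"tx":0.04,"ty":-0.024,"tz":0.001,"ax":0,"ay":0,"az":0},{"gripper":0.055,"tx":0.055,"ty":-0.033,"tz":0.001,"ax":0,"ay":0,"az":0},{"gripper":0.055,"tx":0.062,"ty":-0.037,"tz":0.001,"ax":0,"ay":0,"az":0},{"gripper":0.055,"tx":0.062,"ty":-0.037,"tz":0.001,"ax":0,"ay":0,"az":0},{"gripper":0.055,"tx":0.062,"ty":-0.037,"tz":0.001,"ax":0,"ay":0,"az":0}]'
python3 -c "
from h import *
print(toolT().round(4)); goalt(.6475,.124,.239,84.8)
"
```

```text
clock: 26.12
tool_pos: [0.647, 0.1243, 0.2459]
orientation: [90.5, 59.9, 175.3]
force: [-0.5, 0.6, 1.3]
opening: 0.0552
[[-0.5005 -0.8611  0.0897  0.647 ]
 [ 0.0414  0.0797  0.996   0.1243]
 [-0.8648  0.5022 -0.0042  0.2459]
 [ 0.      0.      0.      1.    ]]
goal (0.6475, 0.124, 0.239, 84.8) t [ 0.0057 -0.0039 -0.0002] a [-0.0013 -0.0041 -0.0025]
```

```bash
python3 -m creep '[{"gripper":0.055,"tx":0.006,"ty":-0.004,"tz":0,"ax":0,"ay":0,"az":0},{"gripper":0.055,"tx":0.006,"ty":-0.004,"tz":0,"ax":0,"ay":0,"az":0},{"gripper":0.02,"tx":0.006,"ty":-0.004,"tz":0,"ax":0,"ay":0,"az":0},{"gripper":0.02,"tx":0.006,"ty":-0.004,"tz":0,"ax":0,"ay":0,"az":0},{"gripper":0.02,"tx":0.006,"ty":-0.004,"tz":0,"ax":0,"ay":0,"az":0},{"gripper":0.02,"tx":0.006,"ty":-0.004,"tz":0,"ax":0,"ay":0,"az":0},{"gripper":0.02,"tx":0.006,"ty":-0.004,"tz":0,"ax":0,"ay":0,"az":0},{"gripper":0.02,"tx":0.006,"ty":-0.004,"tz":0,"ax":0,"ay":0,"az":0}]'
python3 -c "
from h import *
T=toolT(); print(T[:3,3].round(4)); Rc=R.from_euler('z',-5.2,degrees=True).as_matrix()
f=lambda t: np.array([-.182*np.cos(t),0,.182*np.sin(t)])
for t in np.arange(1.7,-.11,-.1):
  print(round(t,2),(T[:3,:3].T@Rc@(f(t)-f(1.78))).round(4))"
```

```text
clock: 26.78
tool_pos: [0.6477, 0.1209, 0.2358]
orientation: [91.1, 59.6, 175.7]
force: [-1.2, -10.8, -0.1]
opening: 0.0301
[0.6477 0.1209 0.2358]
1.7 [ 0.0052  0.0136 -0.    ]
1.6 [ 0.0131  0.03   -0.0001]
1.5 [ 0.0226  0.0455 -0.0001]
1.4 [ 0.0337  0.0599 -0.0001]
1.3 [ 0.0461  0.0732 -0.0001]
1.2 [ 0.0598  0.0852 -0.    ]
1.1 [0.0746 0.0957 0.    ]
1.0 [9.040e-02 1.048e-01 1.000e-04]
0.9 [0.107  0.1122 0.0002]
0.8 [0.1243 0.1179 0.0003]
0.7 [0.1421 0.1218 0.0004]
0.6 [0.1601 0.124  0.0005]
0.5 [0.1783 0.1243 0.0006]
0.4 [0.1965 0.1228 0.0008]
0.3 [0.2143 0.1196 0.001 ]
0.2 [0.2318 0.1145 0.0011]
0.1 [0.2487 0.1077 0.0013]
-0.0 [0.2648 0.0993 0.0015]
-0.1 [0.28   0.0893 0.0016]
```

```bash
python3 -m creep '[{"gripper":0.02,"tx":0.0052,"ty":0.0136,"tz":-0.001,"ax":0,"ay":0,"az":0},{"gripper":0.02,"tx":0.0131,"ty":0.03,"tz":-0.002,"ax":0,"ay":0,"az":0},{"gripper":0.02,"tx":0.0226,"ty":0.0455,"tz":-0.002,"ax":0,"ay":0,"az":0},{"gripper":0.02,"tx":0.0337,"ty":0.0599,"tz":-0.002,"ax":0,"ay":0,"az":0},{"gripper":0.02,"tx":0.0461,"ty":0.0732,"tz":-0.002,"ax":0,"ay":0,"az":0},{"gripper":0.02,"tx":0.0598,"ty":0.0852,"tz":-0.002,"ax":0,"ay":0,"az":0},{"gripper":0.02,"tx":0.0746,"ty":0.0957,"tz":-0.002,"ax":0,"ay":0,"az":0},{"gripper":0.02,"tx":0.0904,"ty":0.1048,"tz":-0.002,"ax":0,"ay":0,"az":0},{"gripper":0.02,"tx":0.107,"ty":0.1122,"tz":-0.002,"ax":0,"ay":0,"az":0},{"gripper":0.02,"tx":0.1243,"ty":0.1179,"tz":-0.002,"ax":0,"ay":0,"az":0},{"gripper":0.02,"tx":0.1421,"ty":0.1218,"tz":-0.0015,"ax":0,"ay":0,"az":0},{"gripper":0.02,"tx":0.1601,"ty":0.124,"tz":-0.0015,"ax":0,"ay":0,"az":0},{"gripper":0.02,"tx":0.1783,"ty":0.1243,"tz":-0.001,"ax":0,"ay":0,"az":0},{"gripper":0.02,"tx":0.1965,"ty":0.1228,"tz":-0.001,"ax":0,"ay":0,"az":0},{"gripper":0.02,"tx":0.2143,"ty":0.1196,"tz":-0.001,"ax":0,"ay":0,"az":0},{"gripper":0.02,"tx":0.2318,"ty":0.1145,"tz":-0.001,"ax":0,"ay":0,"az":0},{"gripper":0.02,"tx":0.2487,"ty":0.1077,"tz":-0.001,"ax":0,"ay":0,"az":0},{"gripper":0.02,"tx":0.2648,"ty":0.0993,"tz":-0.001,"ax":0,"ay":0,"az":0},{"gripper":0.02,"tx":0.2648,"ty":0.0993,"tz":-0.001,"ax":0,"ay":0,"az":0},{"gripper":0.02,"tx":0.2648,"ty":0.0993,"tz":-0.001,"ax":0,"ay":0,"az":0}]'
```

```text
clock: 28.45
tool_pos: [0.4295, 0.1442, 0.0565]
orientation: [90.3, 59.7, 174.9]
force: [-1.5, 7.8, -2.9]
opening: 0.0296
```

```bash
python3 -m creep '[{"gripper":0.02,"tx":0.0017,"ty":-0.001,"tz":0.0005,"ax":0,"ay":0,"az":0},{"gripper":0.02,"tx":0.0035,"ty":-0.002,"tz":0.0005,"ax":0,"ay":0,"az":0},{"gripper":0.02,"tx":0.0035,"ty":-0.002,"tz":0.0005,"ax":0,"ay":0,"az":0},{"gripper":0.02,"tx":0.0035,"ty":-0.002,"tz":0.0005,"ax":0,"ay":0,"az":0}]'
```

```text
clock: 28.78
tool_pos: [0.4295, 0.1442, 0.055]
orientation: [90.3, 59.7, 175.0]
force: [-3.0, 7.4, 13.8]
opening: 0.0295
```

```bash
python3 -m creep '[{"gripper":0.02,"tx":0.0014,"ty":-0.0008,"tz":0,"ax":0,"ay":0,"az":0},{"gripper":0.02,"tx":0.0014,"ty":-0.0008,"tz":0,"ax":0,"ay":0,"az":0},{"gripper":0.02,"tx":0.0,"ty":0,"tz":0,"ax":0,"ay":0,"az":0},{"gripper":0.055,"tx":0.0,"ty":0,"tz":0,"ax":0,"ay":0,"az":0},{"gripper":0.055,"tx":0.0,"ty":0,"tz":0,"ax":0,"ay":0,"az":0},{"gripper":0.055,"tx":0.0,"ty":0,"tz":0,"ax":0,"ay":0,"az":0},{"gripper":0.055,"tx":0.0,"ty":0,"tz":0,"ax":0,"ay":0,"az":0},{"gripper":0.055,"tx":-0.0173,"ty":0.01,"tz":0,"ax":0,"ay":0,"az":0},{"gripper":0.055,"tx":-0.0346,"ty":0.02,"tz":0,"ax":0,"ay":0,"az":0},{"gripper":0.055,"tx":-0.0607,"ty":0.035,"tz":0,"ax":0,"ay":0,"az":0},{"gripper":0.055,"tx":-0.0867,"ty":0.05,"tz":0,"ax":0,"ay":0,"az":0},{"gripper":0.055,"tx":-0.121,"ty":0.07,"tz":0,"ax":0,"ay":0,"az":0},{"gripper":0.055,"tx":-0.121,"ty":0.07,"tz":0,"ax":0,"ay":0,"az":0},{"gripper":0.055,"tx":-0.121,"ty":0.07,"tz":0,"ax":0,"ay":0,"az":0}]'
python3 -c "
from h import *
s=viewer.snapshot('scene'); save(s,'s2.png')
i=cv2.imread('pics/s2.png')[200:460,310:560]; cv2.imwrite('pics/s2c.png',cv2.resize(i,None,fx=2.2,fy=2.2,interpolation=cv2.INTER_CUBIC))
for n,p in [('lid_grip',[-.106,-.052,.065]),('hasp_grip',[-.082+.0675*np.cos(.324+2.05),.052,.0745+.0675*np.sin(.324+2.05)])]: print([(round(m['score'],2),np.round(m['position'],1)) for m in spotter.mark_of('scene',n)],proj(s,caseW(p)),caseW(p))
goalt(.4155,.2495,.18,84.8,0);goalt(.4155,.2495,.116,84.8,0)
"
```

```text
clock: 29.95
tool_pos: [0.4311, 0.1434, 0.195]
orientation: [90.3, 59.9, 175.1]
force: [-0.4, -0.9, -1.4]
opening: 0.0553
[(0.72, array([451.6, 297.2]))] [452.66544064 297.1438813 ] [0.4317 0.1442 0.065 ]
[(0.76, array([509.1, 298.4])), (0.48, array([358.9, 441. ]))] [514.69612574 299.85895325] [0.4167 0.25   0.1214]
goal (0.4155, 0.2495, 0.18, 84.8) t [0.0219 0.0144 0.105 ] a [-0.002  -0.0057 -0.5314]
goal (0.4155, 0.2495, 0.116, 84.8) t [ 0.0771 -0.0181  0.1054] a [-0.002  -0.0057 -0.5314]
```

View pics/s2c.png

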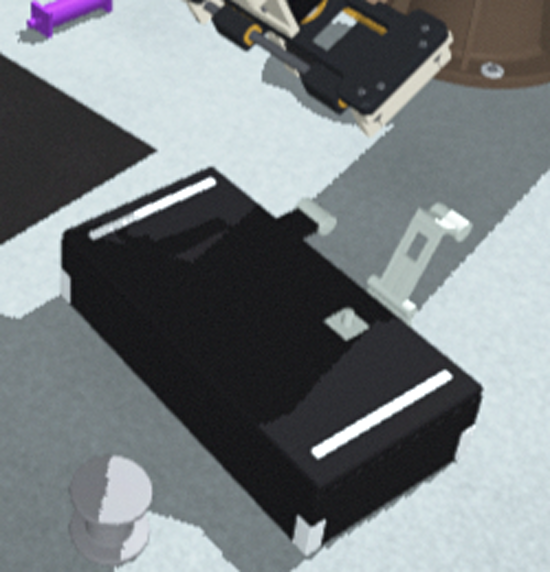

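The lid is shut: the pull was predicted at row 297.1 in the scene view and seen at 297.2. The hasp still stands open. Next I'll regrip the hasp.

```bash
python3 -m creep '[{"gripper":0.055,"tx":0.0,"ty":0,"tz":0.02,"ax":0,"ay":0,"az":-0.1},{"gripper":0.055,"tx":0.01,"ty":0.005,"tz":0.05,"ax":0,"ay":0,"az":-0.2},{"gripper":0.055,"tx":0.015,"ty":0.01,"tz":0.08,"ax":0,"ay":0,"az":-0.32},{"gripper":0.055,"tx":0.022,"ty":0.0144,"tz":0.1055,"ax":-0.002,"ay":-0.006,"az":-0.43},{"gripper":0.055,"tx":0.022,"ty":0.0144,"tz":0.1055,"ax":-0.002,"ay":-0.006,"az":-0.531},{"gripper":0.055,"tx":0.022,"ty":0.0144,"tz":0.1055,"ax":-0.002,"ay":-0.006,"az":-0.531},{"gripper":0.055,"tx":0.022,"ty":0.0144,"tz":0.1055,"ax":-0.002,"ay":-0.006,"az":-0.531}]'
python3 -c "
from h import *
goalt(.4157,.2503,.117,84.8,0)
"
```

```text
clock: 30.68
tool_pos: [0.4138, 0.2498, 0.1798]
orientation: [167.8, 89.9, -107.2]
force: [0.2, 0.2, 0.9]
opening: 0.055
goal (0.4157, 0.2503, 0.117, 84.8) t [ 0.0628 -0.0019  0.0008] a [ 0.0042 -0.0013 -0.0003]
```

```bash
python3 -m creep '[{"gripper":0.055,"tx":0.02,"ty":-0.002,"tz":0.0005,"ax":0.004,"ay":0,"az":0},{"gripper":0.055,"tx":0.04,"ty":-0.002,"tz":0.0005,"ax":0.004,"ay":0,"az":0},{"gripper":0.055,"tx":0.056,"ty":-0.002,"tz":0.0005,"ax":0.004,"ay":0,"az":0},{"gripper":0.055,"tx":0.063,"ty":-0.002,"tz":0.0005,"ax":0.004,"ay":0,"az":0},{"gripper":0.055,"tx":0.063,"ty":-0.002,"tz":0.0005,"ax":0.004,"ay":0,"az":0},{"gripper":0.055,"tx":0.063,"ty":-0.002,"tz":0.0005,"ax":0.004,"ay":0,"az":0},{"gripper":0.02,"tx":0.063,"ty":-0.002,"tz":0.0005,"ax":0.004,"ay":0,"az":0},{"gripper":0.02,"tx":0.063,"ty":-0.002,"tz":0.0005,"ax":0.004,"ay":0,"az":0},{"gripper":0.02,"tx":0.063,"ty":-0.002,"tz":0.0005,"ax":0.004,"ay":0,"az":0},{"gripper":0.02,"tx":0.063,"ty":-0.002,"tz":0.0005,"ax":0.004,"ay":0,"az":0},{"gripper":0.02,"tx":0.063,"ty":-0.002,"tz":0.0005,"ax":0.004,"ay":0,"az":0},{"gripper":0.02,"tx":0.063,"ty":-0.002,"tz":0.0005,"ax":0.004,"ay":0,"az":0}]'
python3 -c "
from h import *
r=np.hypot(.064,.0215);a0=np.arctan2(.0215,.064)
f=lambda t:r*np.array([np.cos(a0+t),np.sin(a0+t)])
for t in np.arange(1.95,-.01,-.15): d=f(t)-f(2.05); print(round(t,2),'tx',round(-d[1],4),'ty',round(-d[0],4))
"
```

```text
clock: 31.68
tool_pos: [0.418, 0.2503, 0.1182]
orientation: [-53.4, 89.9, 31.2]
force: [-0.7, -3.1, 2.1]
opening: 0.0276
1.95 tx -0.0046 ty -0.0049
1.8 tx -0.0106 ty -0.0131
1.65 tx -0.0152 ty -0.0221
1.5 tx -0.0185 ty -0.0317
1.35 tx -0.0203 ty -0.0416
1.2 tx -0.0206 ty -0.0517
1.05 tx -0.0193 ty -0.0618
0.9 tx -0.0166 ty -0.0715
0.75 tx -0.0125 ty -0.0808
0.6 tx -0.007 ty -0.0893
0.45 tx -0.0003 ty -0.0969
0.3 tx 0.0074 ty -0.1034
0.15 tx 0.0161 ty -0.1087
0.0 tx 0.0254 ty -0.1126
```

```bash
python3 -m creep '[{"gripper":0.02,"tx":-0.0046,"ty":-0.0049,"tz":0,"ax":0,"ay":0,"az":0},{"gripper":0.02,"tx":-0.0106,"ty":-0.0131,"tz":0,"ax":0,"ay":0,"az":0},{"gripper":0.02,"tx":-0.0152,"ty":-0.0221,"tz":0,"ax":0,"ay":0,"az":0},{"gripper":0.02,"tx":-0.0185,"ty":-0.0317,"tz":0,"ax":0,"ay":0,"az":0},{"gripper":0.02,"tx":-0.0203,"ty":-0.0416,"tz":0,"ax":0,"ay":0,"az":0},{"gripper":0.02,"tx":-0.0206,"ty":-0.0517,"tz":0,"ax":0,"ay":0,"az":0},{"gripper":0.02,"tx":-0.0193,"ty":-0.0618,"tz":0,"ax":0,"ay":0,"az":0},{"gripper":0.02,"tx":-0.0166,"ty":-0.0715,"tz":0,"ax":0,"ay":0,"az":0},{"gripper":0.02,"tx":-0.0125,"ty":-0.0808,"tz":0,"ax":0,"ay":0,"az":0},{"gripper":0.02,"tx":-0.007,"ty":-0.0893,"tz":0,"ax":0,"ay":0,"az":0},{"gripper":0.02,"tx":-0.0003,"ty":-0.0969,"tz":0,"ax":0,"ay":0,"az":0},{"gripper":0.02,"tx":0.0074,"ty":-0.1034,"tz":0,"ax":0,"ay":0,"az":0},{"gripper":0.02,"tx":0.0161,"ty":-0.1087,"tz":0,"ax":0,"ay":0,"az":0},{"gripper":0.02,"tx":0.0254,"ty":-0.1126,"tz":0,"ax":0,"ay":0,"az":0},{"gripper":0.02,"tx":0.0254,"ty":-0.1126,"tz":0,"ax":0,"ay":0,"az":0},{"gripper":0.02,"tx":0.0254,"ty":-0.1126,"tz":0,"ax":0,"ay":0,"az":0}]'
```

```text
clock: 33.02
tool_pos: [0.533, 0.2381, 0.093]
orientation: [-109.9, 89.8, -25.4]
force: [4.1, -9.3, 1.4]
opening: 0.0277
```

```bash
python3 -m creep '[{"gripper":0.02,"tx":0.001,"ty":0,"tz":0,"ax":0,"ay":0,"az":0},{"gripper":0.02,"tx":0.002,"ty":0,"tz":0,"ax":0,"ay":0,"az":0},{"gripper":0.02,"tx":0.003,"ty":0,"tz":0,"ax":0,"ay":0,"az":0},{"gripper":0.02,"tx":0.003,"ty":0,"tz":0,"ax":0,"ay":0,"az":0},{"gripper":0.02,"tx":0.003,"ty":0,"tz":0,"ax":0,"ay":0,"az":0}]'
```

```text
clock: 33.43
tool_pos: [0.5336, 0.2382, 0.0912]
orientation: [-95.9, 89.7, -11.3]
force: [5.5, -11.5, 4.4]
opening: 0.0276
```

```bash
python3 -m creep '[{"gripper":0.02,"tx":0.001,"ty":0,"tz":0,"ax":0,"ay":0,"az":0},{"gripper":0.02,"tx":0.002,"ty":0,"tz":0,"ax":0,"ay":0,"az":0},{"gripper":0.02,"tx":0.003,"ty":0,"tz":0,"ax":0,"ay":0,"az":0},{"gripper":0.02,"tx":0.003,"ty":0,"tz":0,"ax":0,"ay":0,"az":0},{"gripper":0.02,"tx":0.003,"ty":0,"tz":0,"ax":0,"ay":0,"az":0}]'
```

```text
clock: 33.85
tool_pos: [0.5339, 0.2382, 0.0902]
orientation: [-90.4, 89.6, -5.8]
force: [-1.1, -14.4, 21.1]
opening: 0.0275
```

```bash
python3 -m creep '[{"gripper":0.02,"tx":-0.0015,"ty":0,"tz":0,"ax":0,"ay":0,"az":0},{"gripper":0.05,"tx":-0.0015,"ty":0,"tz":0,"ax":0,"ay":0,"az":0},{"gripper":0.05,"tx":-0.0015,"ty":0,"tz":0,"ax":0,"ay":0,"az":0},{"gripper":0.05,"tx":-0.0015,"ty":0,"tz":0,"ax":0,"ay":0,"az":0},{"gripper":0.05,"tx":-0.02,"ty":0,"tz":0,"ax":0,"ay":0,"az":0},{"gripper":0.05,"tx":-0.05,"ty":0,"tz":0,"ax":0,"ay":0,"az":0},{"gripper":0.05,"tx":-0.09,"ty":0,"tz":0,"ax":0,"ay":0,"az":0},{"gripper":0.05,"tx":-0.16,"ty":-0.07,"tz":-0.04,"ax":0,"ay":0,"az":0},{"gripper":0.05,"tx":-0.16,"ty":-0.07,"tz":-0.04,"ax":0,"ay":0,"az":0},{"gripper":0.05,"tx":-0.16,"ty":-0.07,"tz":-0.04,"ax":0,"ay":0,"az":0},{"gripper":0.05,"tx":-0.16,"ty":-0.07,"tz":-0.04,"ax":0,"ay":0,"az":0},{"gripper":0.05,"tx":-0.16,"ty":-0.07,"tz":-0.04,"ax":0,"ay":0,"az":0}]'
python3 wc.py w9.png
python3 -c "
from h import *
for c in ['scene','top']:
    s=viewer.snapshot(c)
    for n,p in [('lid_grip',[-.106,-.052,.065]),('hasp_grip',[-.018,.052,.096])]: print(c,n,[(round(m['score'],2),np.round(m['position'],1)) for m in spotter.mark_of(c,n)[:2]],proj(s,caseW(p)).round(1),caseW(p))
    save(s,c+'9.png')
a=cv2.imread('pics/scene9.png')[240:440,320:560]; b=cv2.imread('pics/w9.png')[0:280,120:520]
a=cv2.resize(a,(400,333)); cv2.imwrite('pics/end.png',np.vstack([a,cv2.resize(b,(400,280))])[:600])
"
```

```text
clock: 34.85
tool_pos: [0.5974, 0.1933, 0.2473]
orientation: [-48.3, 89.8, 36.2]
force: [-0.1, -0.4, -1.6]
opening: 0.0499
hasp_grip [(0.76, [376.0, 141.0], [0.5294, 0.2388]), (0.54, [257.0, 242.0], [0.6029, 0.1331])]
hasp_hinge [(0.88, [372.0, 70.0], [0.4667, 0.2442])]
lid_grip [(0.69, [253.0, 45.0], [0.4302, 0.143])]
lid_hinge [(0.58, [256.0, 242.0], [0.6104, 0.1251])]
case [(0.79, [314.0, 156.0], [0.5398, 0.1849])]
scene lid_grip [(0.93, array([450.7, 296.3]))] [452.7 297.1] [0.4317 0.1442 0.065 ]
scene hasp_grip [(0.92, array([458.9, 341.6]))] [461.1 339.9] [0.5288 0.2398 0.096 ]
top lid_grip [(0.93, array([207.3, 295.9]))] [209.4 297.5] [0.4317 0.1442 0.065 ]
top hasp_grip [(0.77, array([159. , 249.6]))] [160.4 251.6] [0.5288 0.2398 0.096 ]
```

View pics/end.png

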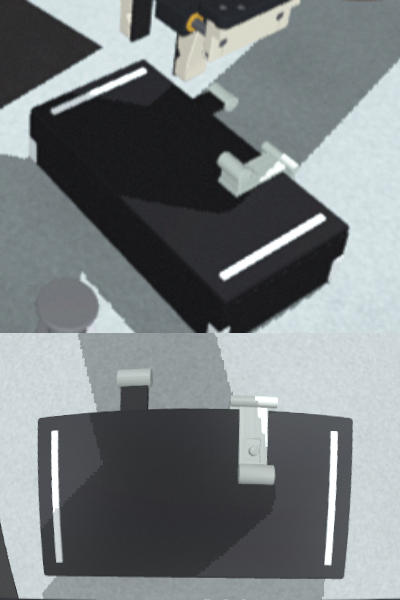

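The lid is shut flat and the hasp lies over the catch, with the pin showing in its slot at (253,450). The robot is clear of everything, so I'm handing in.

```bash
python3 -c "
from plant import close_job
print(close_job())"
```

```text
the job is handed in; nothing more can be done
None
```

I packed the two barrels that were on the mat, largest first, and handed the job in at about 35 s on the clock. barrel_l went into pocket 2 and barrel_m into pocket 3. No XL or S barrel was in view, so pockets 1 and 4 stayed empty. Before packing I swung the hasp to about 2.05 rad and opened the lid to about 1.78 rad; afterwards I shut the lid and swung the hasp back down.

**Last checks:**
- **Barrels:** before the lid went down, the wrist view showed both barrels seated in their own pockets, running along the case.
- **Lid:** it met its stop with 14 N. The pull shows within about 3 px of its shut position in the scene and top views.
- **Hasp:** it met its stop with 21 N. The grip shows within about 3 px of its flat position, and the catch pin is visible in the slot.
- **Bystanders:** I never went near the jar, spool or meter. I saw them in passing but made no separate final check of their positions.

No check failed. Detector readings differed from the fitted case pose by a few pixels or millimetres, and by about 6 px for the raised hasp grip. After handing in there was no verdict to read.

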